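# Unstack the oilstones into their trays

## Task

Take the stack on the engraver's bench apart from the top down, one piece at a time and without shifting the pieces still waiting below: stand the brass stamp in the round dish, then lay the small, the medium and the large oilstone each in the wooden tray of its own size. Set every piece down gently, flat on the floor of its recess, never dropping one, and do not knock over the oil bottle.

Things in the scene. Friction and masses are not known exactly. Their poses are not given: they have to be found in the camera images.
- large_stone: dark grey oilstone, the large one, a plain rectangular block 155 long (its x) x 56 wide (its y) x 26 high (z) mm; starts lying flat on the bench, the bottom of the stack, turned a little (under 0.2 rad) against its neighbours; origin: centre of its underside; loose, about 0.5 kg
- medium_stone: lighter grey oilstone, the medium one, a plain rectangular block 115 long (its x) x 46 wide (its y) x 22 high (z) mm; starts lying flat on the large stone, turned a little (under 0.2 rad) against its neighbours; origin: centre of its underside; loose, about 0.28 kg
- small_stone: dark grey oilstone, the small one, a plain rectangular block 80 long (its x) x 38 wide (its y) x 18 high (z) mm; starts lying flat on the medium stone, turned a little (under 0.2 rad) against its neighbours; origin: centre of its underside; loose, about 0.14 kg
- stamp: brass hand stamp standing upright on the small stone, top of the stack, 50 mm high: round foot 36 mm across and 6 mm thick, thin stem, and a cylindrical knob 24 mm across from 30 to 48 mm above the underside, by which it is gripped; origin: centre of its underside, z up along the stem; loose, about 0.13 kg
- large_tray: dark wooden tray with a cork floor for the large stone, fixed to the bench: recess 171 (its x) x 72 (its y) mm, 8 mm wider all round than the stone, outside 187 x 88 mm; recess floor 8 mm and rim top 13 mm above the bench (rim 8 mm thick); origin: centre of its underside, on the bench, z up
- medium_tray: dark wooden tray with a cork floor for the medium stone, fixed to the bench: recess 131 (its x) x 62 (its y) mm, 8 mm wider all round than the stone, outside 147 x 78 mm; recess floor 8 mm and rim top 13 mm above the bench (rim 8 mm thick); origin: centre of its underside, on the bench, z up
- small_tray: dark wooden tray with a cork floor for the small stone, fixed to the bench: recess 96 (its x) x 54 (its y) mm, 8 mm wider all round than the stone, outside 112 x 70 mm; recess floor 8 mm and rim top 13 mm above the bench (rim 8 mm thick); origin: centre of its underside, on the bench, z up
- round_dish: small round dark wooden dish with a cork floor, for the stamp, fixed to the bench: 68 mm outside, recess 52 mm across, recess floor 8 mm and rim top 13 mm above the bench; origin: centre of its underside, on the bench, z up
- oil_bottle: small upright amber oil bottle, 38 mm across and 85 mm high, a bystander at the far middle of the work area, not to be knocked over; origin: centre of its underside, z up

How it is judged:
On the way, in this order (a step that is already met when the one before it is completed fails the run):
1. the brass stamp is let go, seated in its round dish (horizontal distance between stamp and round_dish below 0.013 m and z of stamp in the frame of round_dish between 0.005 and 0.011 m and angle between stamp's own z axis and vertical below 0.05 rad and contact force between stamp and the fingers below 0.2 N), for 0.2 s.
2. the small stone is let go, seated in its small tray (horizontal distance between small_stone and small_tray below 0.013 m and z of small_stone in the frame of small_tray between 0.005 and 0.011 m and angle between small_stone's own z axis and vertical below 0.05 rad and angle between the x axis of small_stone and the x axis of small_tray, either way round below 0.25 rad and contact force between small_stone and the fingers below 0.2 N), for 0.2 s.
3. the medium stone is let go, seated in its medium tray (horizontal distance between medium_stone and medium_tray below 0.013 m and z of medium_stone in the frame of medium_tray between 0.005 and 0.011 m and angle between medium_stone's own z axis and vertical below 0.05 rad and angle between the x axis of medium_stone and the x axis of medium_tray, either way round below 0.25 rad and contact force between medium_stone and the fingers below 0.2 N), for 0.2 s.
4. the large stone is let go, seated in its large tray (horizontal distance between large_stone and large_tray below 0.013 m and z of large_stone in the frame of large_tray between 0.005 and 0.011 m and angle between large_stone's own z axis and vertical below 0.05 rad and angle between the x axis of large_stone and the x axis of large_tray, either way round below 0.25 rad and contact force between large_stone and the fingers below 0.2 N), for 0.2 s.
At the end, for the whole second after the job is handed in: The stamp in the round dish and each stone in the tray of its size: centres within 13 mm horizontally, underside within 3 mm of the recess floor, level within 0.05 rad, stones within 0.25 rad of the tray's direction (either way round), all let go and at rest (under 0.03 m/s) (all of step 1 and all of step 2 and all of step 3 and all of step 4 and linear speed of each of stamp, small_stone, medium_stone, large_stone below 0.03 m/s); the robot touches nothing.
It fails at once if the oil bottle is knocked over (angle between oil_bottle's own z axis and vertical above 0.5 rad).
It fails at once if the small stone is shifted by more than 30 mm before the brass stamp is in its round dish (distance of small_stone from where it was at the start of the episode above 0.03 m and horizontal distance between stamp and round_dish above 0.02 m).
It fails at once if the medium stone is shifted by more than 30 mm before the small stone is in its small tray (distance of medium_stone from where it was at the start of the episode above 0.03 m and horizontal distance between small_stone and small_tray above 0.02 m).
It fails at once if the large stone is shifted by more than 30 mm before the medium stone is in its medium tray (distance of large_stone from where it was at the start of the episode above 0.03 m and horizontal distance between medium_stone and medium_tray above 0.02 m).
It fails at once if the stamp or a stone is dropped or flung (moves faster than 0.65 m/s out of the fingers) ((linear speed of stamp above 0.65 m/s and contact force between stamp and the fingers below 0.05 N) or (linear speed of small_stone above 0.65 m/s and contact force between small_stone and the fingers below 0.05 N) or (linear speed of medium_stone above 0.65 m/s and contact force between medium_stone and the fingers below 0.05 N) or (linear speed of large_stone above 0.65 m/s and contact force between large_stone and the fingers below 0.05 N)).
It also fails if it takes over 128 s, if anything falls off the work surface, if the arm or the gripper's body presses on something with over 40 N, if the wrist force passes 120 N, or if a joint passes its speed limit or range.

## Robot

A 6-joint arm with a two-finger parallel gripper is mounted at the origin on the work surface. World frame = base frame: x ahead of the robot, y to its left, z up, the work surface at z = 0. Lengths are in m, angles in rad, forces in N, time in s.
With the tool pointing down it reaches from about 0.275 to 0.875 m from the base axis. Payload 12.5 kg.
Tool frame: the origin (TCP) lies on the centre line of the jaws, within the pads' length; the fingertips stand manip.finger_overhang ahead of it and the grasp point (between the pads) lies 11 mm behind it (manip.finger_overhang is the distance from the TCP to the fingertips, in m); z points along the fingers, y is the line along which they close (so a half turn about z gives the same grasp; the last joint's range is limited). The gripper opens to 85 mm and grips with 20 to 120 N. Pads are 22 mm wide; open, the fingers measure 114 mm over their backs; the gripper's body (76 mm by 85 mm) begins 54 mm behind the grasp point. The pads swing forward as they close: fully open they stand 13 mm farther back than shut.
Start: joints at [-1.329, 0.351, 1.652, -0, 1.139, -0.085], TCP at [0.177, -0.521, 0.239] pointing down, gripper open.
Joint ranges: [-2.75, 2.75], [-0.79, 2.1], [0.01, 2.65], [-1.57, 4.71], [0.07, 3.14], [-2.87, 2.87]. Speed limits (rad/s): [2.22, 2.22, 2.79, 3.14, 3.14, 3.14].

## Interface

Orientations are given as a rotation vector (axis times angle).
In Python, from bench import manip gives the robot as it stands. The module is installed in compiled form; this text tells all that it offers.
- The arm moves only by the tool drive_tool, never from a script. Its argument "plan" is a list of rows, each a list of 6 numbers: the shift along the tool's x, y, z as a fraction of full scale, then the turn, a rotation vector about the tool's x, y, z as a fraction of full scale. A call has 1 to 5 rows; each row shifts and turns the commanded pose from where the row before left it, along the tool's axes as they then stand; what a row does not reach is not made up. Full scale, the value 1, is 0.04 m for a shift and 0.1 rad for a turn. A row lasts 1/10 s, in which the tool goes at most 50 mm and 8.59 degrees, less where a joint would pass 70% of its speed; a pose out of reach is approached as far as the arm can. A call with a number of a shift or a turn outside -1 to 1 is refused whole. A call with a gripper value outside its range is refused whole. "fingers" is the opening, from 0 (shut) to 1 (fully open), set as the call begins (left out, the last holds). The fingers move at their own pace and stop on an object; "grip_force" is the grip in N (left out, the last holds). Time passes only in rows, so rows that do not move let the fingers close. It gives the time, the measured TCP pose, the force, the opening and the grip force at its end, in the units of the state.
- manip.sense(): the state, without advancing time (a new reading comes with each control period).
- manip.snapshot(name): name is "scene" or "top" or "wrist"; returns the picture (480x640x3 uint8, red, green, blue); there is no depth.
- manip.camera_params(name): a dict with "fx", "fy", "cx", "cy" (pixels), "rvec" (rotation vector, rad) and "tvec" (3), from world to camera coordinates, as OpenCV has them; the wrist camera has in their place "T_tool_cam" (4x4, takes a point from camera to tool coordinates, whose origin is the TCP and whose axes are the flange's). Camera axes: x right, y down, z forward; pixel columns grow to the right and rows downward; lengths in m; the calibration is good to about 2 mm. The wrist camera is an equidistant fisheye: a pixel r from the principal point sees the ray r / f radians off the axis. A picture is of the moment at which its call begins: read the wrist's pose just before it. camera_params takes no time and is no camera call.
- manip.hand_in(): hands the job in; it is judged then, once.
The state is a dict: "time_s": time; "joints": joint angles; "joint_velocities": joint speeds; "joint_torque": joint torques, N m; "ee_pos": TCP position; "eef_rot": TCP orientation; "wrist_force": force on the tool from outside, world axes, zero at the start; "torque": the same for the moment, N m; "grip_width": finger opening in m; "grip_force": force on a finger pad.
Only numpy, scipy, OpenCV 4.12 (cv2) and the standard library are available. Lean on these libraries where they do the work, as an engineer would, in place of code of your own. Each camera call takes 0.05 s, during which the arm holds its last target. There are 200 camera calls.

## Working session

There is one attempt and no reset: what is moved stays moved. The work goes in short steps, Python scripts to look and compute and a tool call to move; the robot and the scene stay as the last step left them, time stands still between calls to the robot, and variables do not carry over. Pictures are saved under pics/ and viewed, at most 14 in all, crops included, and the job is handed in when it is done.

Besides the shell and the picture viewer there is one more tool, called after "Emit:" in YAML: its name, and indented under it one key for each argument. drive_tool: Moves the arm, as the interface text tells. Shift numbers are shares of 0.04 m and turn numbers shares of 0.1 rad, none past 1 either way. Its arguments: {"type":"object","properties":{"plan":{"type":"array","items":{"type":"array","items":{"type":"number"}}},"fingers":{"type":"number"},"grip_force":{"type":"number"}},"required":["plan"]}

```bash
mkdir -p pics; python3 - <<'E'
from bench import manip
import cv2
for n in ("scene","top"):
    cv2.imwrite(f"pics/{n}0.png",manip.snapshot(n)[:,:,::-1])
for n in ("scene","top","wrist"): print(n,manip.camera_params(n))
print(manip.sense(),manip.finger_overhang)
E
```

```text
scene {'fx': 569.6625689541034, 'fy': 569.6625689541034, 'cx': 317.35175534293774, 'cy': 232.56161860995368, 'rvec': array([ 2.10311736,  0.84023837, -0.42869254]), 'tvec': array([-0.39303351, -0.17644871,  1.57576005])}
top {'fx': 496.7585017971576, 'fy': 496.7585017971576, 'cx': 327.0449211563516, 'cy': 225.52569649482058, 'rvec': array([ 2.09074744, -2.1481451 ,  0.17874887]), 'tvec': array([0.02356264, 0.58767914, 0.93328875])}
wrist {'fx': 371.64829954431775, 'fy': 371.64829954431775, 'cx': 316.18319055977844, 'cy': 239.19305203795975, 'T_tool_cam': array([[ 1.29766752e-03, -9.59852194e-01, -2.80503266e-01,
         6.98950476e-02],
       [ 9.99999114e-01,  1.32863251e-03,  7.97692918e-05,
        -6.10405700e-04],
       [ 2.96119028e-04, -2.80503121e-01,  9.59853068e-01,
        -1.34284917e-01],
       [ 0.00000000e+00,  0.00000000e+00,  0.00000000e+00,
         1.00000000e+00]])}
{'time_s': 0.1, 'joints': array([-1.32861580e+00,  3.51175861e-01,  1.65235192e+00, -8.66919056e-06,
        1.13912452e+00, -8.46000662e-02]), 'joint_velocities': array([ 0.00100342, -0.00081791, -0.0003427 ,  0.00117632, -0.00059078,
        0.00096577]), 'joint_torque': array([ 7.21670676e-04, -5.06834757e+01, -2.91876125e+01, -1.11088880e-04,
        2.62114663e-03, -1.39374004e-05]), 'ee_pos': array([ 0.17649953, -0.52060202,  0.23881892]), 'eef_rot': array([-3.09870866e+00, -5.10858800e-01,  1.43289094e-04]), 'wrist_force': array([-0.46503319, -0.64582382, -0.34911215]), 'torque': array([-0.0293622 , -0.0124906 , -0.05246692]), 'grip_force': 0.0, 'grip_width': 0.08531083957489605} 0.008
```

View pics/scene0.png

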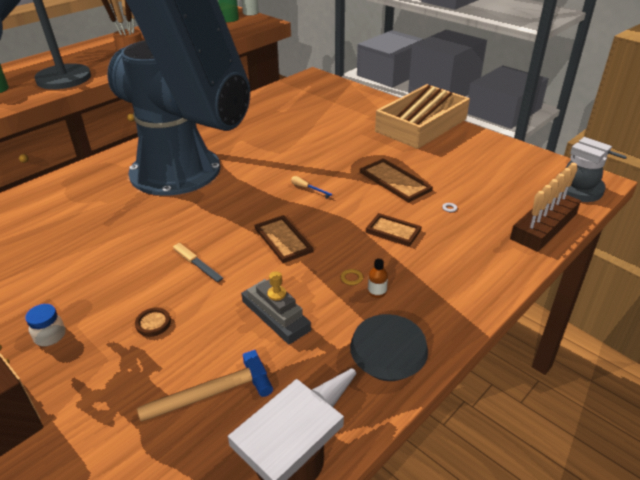

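View pics/top0.png

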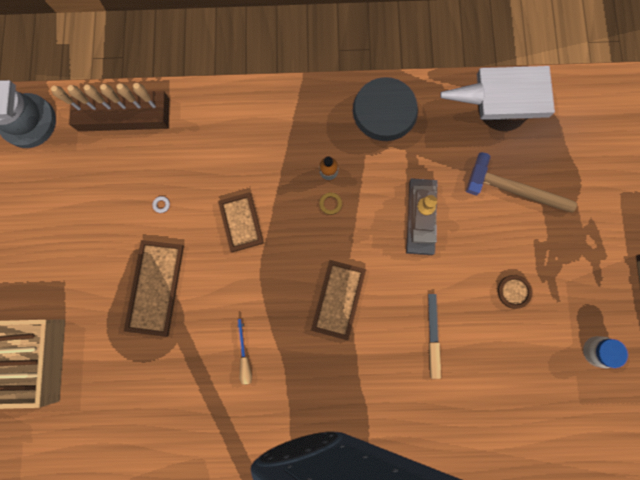

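The scene view shows the stack at about (277,305), with the dish at (153,322) and the trays at (283,239), (394,229) and (396,180). In the top view the stack is at (422,215), the dish at (514,291), the medium tray at (338,300), the small tray at (240,221), the large tray at (155,288) and the bottle at (328,165).

```bash
cat > h.py <<'E'
import numpy as np, cv2
from scipy.spatial.transform import Rotation as R
from bench import manip
def cam(n):
    c=manip.camera_params(n); K=np.array([[c['fx'],0,c['cx']],[0,c['fy'],c['cy']],[0,0,1]])
    Rm=cv2.Rodrigues(c['rvec'])[0]; return K,Rm,-Rm.T@c['tvec']
def ray(n,uv):
    K,Rm,C=cam(n); uv=np.atleast_2d(uv).astype(float)
    d=np.c_[(uv-K[:2,2])/K[0,0],np.ones(len(uv))]@Rm
    return C,d
def wray(uv,s):
    c=manip.camera_params('wrist'); T=c['T_tool_cam']; uv=np.atleast_2d(uv).astype(float)
    p=(uv-[c['cx'],c['cy']])/c['fx']; th=np.linalg.norm(p,axis=1,keepdims=True)
    d=np.c_[p*np.sin(th)/np.maximum(th,1e-9),np.cos(th)]
    Rw=R.from_rotvec(s['eef_rot']).as_matrix()
    return s['ee_pos']+Rw@T[:3,3], d@(Rw@T[:3,:3]).T
def plane(C,d,z): return (C+d*((z-C[2])/d[:,2])[:,None])
def tri(C1,d1,C2,d2):
    d1=d1/np.linalg.norm(d1);d2=d2/np.linalg.norm(d2)
    t=np.linalg.lstsq(np.c_[d1,-d2],C2-C1,rcond=None)[0]
    a,b=C1+d1*t[0],C2+d2*t[1]; return (a+b)/2,np.linalg.norm(a-b)
def rect(P):
    (c,(w,h),a)=cv2.minAreaRect(P[:,:2].astype(np.float32)*1000)
    a=np.deg2rad(a)
    if h>w: w,h,a=h,w,a+np.pi/2
    return np.array(c)/1000,w,h,(a+np.pi/2)%np.pi-np.pi/2
E
python3 - <<'E'
from h import *
I={n:cv2.imread(f'pics/{n}0.png') for n in('scene','top')}
V={n:I[n].max(2) for n in I}
seeds={'large':((396,180),(155,288)),'medium':((283,239),(338,300)),'small':((394,229),(240,221)),'dish':((153,322),(514,291))}
for k,(s,t) in seeds.items():
    out={}
    for n,(u,v) in(('scene',s),('top',t)):
        r=65
        hsv=cv2.cvtColor(I[n],cv2.COLOR_BGR2HSV)
        m=(V[n]<75).astype(np.uint8)
        l,lab,st,ce=cv2.connectedComponentsWithStats(m)
        # component whose bbox contains the seed
        best=[i for i in range(1,l) if st[i,0]<=u<st[i,0]+st[i,2] and st[i,1]<=v<st[i,1]+st[i,3] and 60<st[i,4]<6000 and st[i,2]<110]
        print(k,n,[st[i].tolist() for i in best])
        if not best: continue
        i=max(best,key=lambda i:st[i,4]); c=cv2.findContours((lab==i).astype(np.uint8),cv2.RETR_EXTERNAL,cv2.CHAIN_APPROX_NONE)[0][0][:,0]
        P=plane(*ray(n,cv2.convexHull(c)[:,0]),0.010); print('  ',[np.round(x,4) for x in rect(P)])
        # image centre from projective centre of rect
        cc,w,h,a=rect(P); K,Rm,C=cam(n); q=K@Rm@(np.r_[cc,0.010]-C); out[n]=q[:2]/q[2]
    if len(out)==2:
        print('  tri',[np.round(x,4) for x in tri(ray('scene',out['scene'])[0],ray('scene',out['scene'])[1][0],ray('top',out['top'])[0],ray('top',out['top'])[1][0])])
# stamp yellow
for n,(u,v) in (('scene',(277,285)),('top',(427,205))):
    hsv=cv2.cvtColor(I[n],cv2.COLOR_BGR2HSV)
    x=I[n][v-50:v+60,u-50:u+60]; cv2.imwrite(f'pics/{n}crop.png',cv2.resize(x,(600,600),interpolation=cv2.INTER_CUBIC))
E
python3 -c "
import cv2,numpy as np
cv2.imwrite('pics/c1.png',cv2.resize(np.hstack([cv2.imread('pics/scenecrop.png'),cv2.imread('pics/topcrop.png')]),(800,400)))"
```

```text
large scene [[360, 159, 72, 43, 475]]
   [array([0.4861, 0.3553]), np.float64(195.215), np.float64(99.9833), np.float64(-0.1532)]
large top [[125, 246, 58, 90, 759]]
   [array([0.4772, 0.3642]), np.float64(183.5907), np.float64(90.9266), np.float64(-0.1523)]
  tri [array([0.4777, 0.3674, 0.0008]), np.float64(0.0003)]
medium scene [[255, 216, 58, 46, 477]]
   [array([ 0.4515, -0.0163]), np.float64(155.562), np.float64(82.2684), np.float64(-0.2813)]
medium top [[312, 261, 39, 79, 469]]
   [array([ 0.4437, -0.0104]), np.float64(143.938), np.float64(75.5105), np.float64(-0.2861)]
  tri [array([ 0.4442, -0.0102,  0.0026]), np.float64(0.0005)]
small scene [[367, 229, 53, 17, 201]]
   [array([0.6365, 0.1595]), np.float64(121.5317), np.float64(59.3264), np.float64(0.7497)]
small top []
dish scene [[138, 318, 33, 19, 144]]
   [array([ 0.4797, -0.3764]), np.float64(62.1728), np.float64(30.1246), np.float64(1.2917)]
dish top []
```

View pics/c1.png

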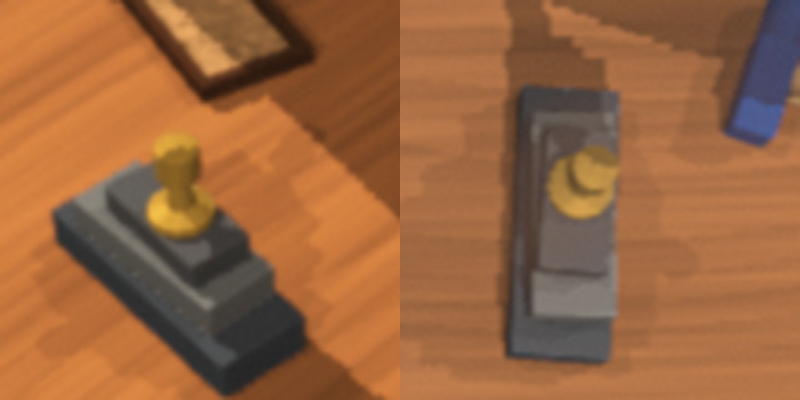

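The crop shows the stamp standing near the far half of the small stone, with stones stacked nearly along world x. Next I'll work out coarse positions and bring the wrist camera closer.

```bash
python3 - <<'E'
from h import *
I={n:cv2.imread(f'pics/{n}0.png') for n in('scene','top')}
out={}
for n,(u,v) in (('scene',(277,285)),('top',(427,205))):
    hsv=cv2.cvtColor(I[n],cv2.COLOR_BGR2HSV); m=((hsv[...,0]>18)&(hsv[...,0]<32)&(hsv[...,1]>140)&(hsv[...,2]>90)).astype(np.uint8)
    m[:v-30]=0;m[v+30:]=0;m[:,:u-20]=0;m[:,u+20:]=0
    ys,xs=np.nonzero(m); print(n,xs.min(),xs.max(),ys.min(),ys.max(),len(xs))
# knob top centres by eye from crop: scale 400/110
f=400/110
ks=(277-50+176/f,285-50+143/f); kt=(427-50+(602-400)/f,205-50+168/f)
a=ray('scene',ks);b=ray('top',kt); print('knob',ks,kt,tri(a[0],a[1][0],b[0],b[1][0]))
for k,uv,z in(('dish',(514,291),.013),('small',(240.5,221),.013),('bottle',(328,165),.07),('stack',(422,217),.05)): print(k,plane(*ray('top',uv),z))
s=manip.sense();Rw=R.from_rotvec(s['eef_rot']).as_matrix();print(Rw.round(3))
E
```

```text
scene 267 284 272 299 235
top 420 435 200 213 29
knob (275.4, 274.325) (432.55, 201.2) (array([ 0.61939093, -0.19016595,  0.11345479]), np.float64(0.0048961511159937585))
dish [[ 0.4511613  -0.36401184  0.013     ]]
small [[0.61034699 0.18785271 0.013     ]]
bottle [[0.70802798 0.00239776 0.07      ]]
stack [[ 0.60067596 -0.1821272   0.05      ]]
[[ 0.947  0.321 -0.   ]
 [ 0.321 -0.947  0.001]
 [ 0.    -0.001 -1.   ]]
```

Emit:
drive_tool:
  plan:
    - [1,-0.5,0,0,0,0.8]
    - [1,-0.5,0,0,0,0.8]
    - [1,-0.8,0,0,0,0.8]
    - [1,-0.8,0,0,0,0.87]
    - [1,-0.8,0,0,0,0]
  fingers: 0.7

```text
time_s: 0.6
ee_pos: [0.3513, -0.3551, 0.2392]
eef_rot: [-3.141, 0.006, 0.0]
wrist_force: [-0.2, -0.9, 0.1]
grip_width: 0.0598
grip_force: 0.0
```

Emit:
drive_tool:
  plan:
    - [0.3,0,0,0,0,0]
    - [0,0,0,0,0,0]

```text
time_s: 0.8
ee_pos: [0.3637, -0.3564, 0.2391]
eef_rot: [3.142, 0.004, -0.0]
wrist_force: [-0.1, 0.6, 0.0]
grip_width: 0.0597
grip_force: 0.0
```

```bash
cat > snap.py <<'E'
import sys,pickle
from h import *
n=sys.argv[1]; s=manip.sense(); im=manip.snapshot('wrist')[:,:,::-1]
cv2.imwrite(f'pics/{n}.png',im); pickle.dump(s,open(f'pics/{n}.pkl','wb'))
print(s['time_s'],s['ee_pos'].round(4),s['eef_rot'].round(3),round(s['grip_width'],4))
E
python3 snap.py w1
```

```text
0.8 [ 0.3637 -0.3564  0.2391] [ 3.142  0.004 -0.   ] 0.0597
```

View pics/w1.png

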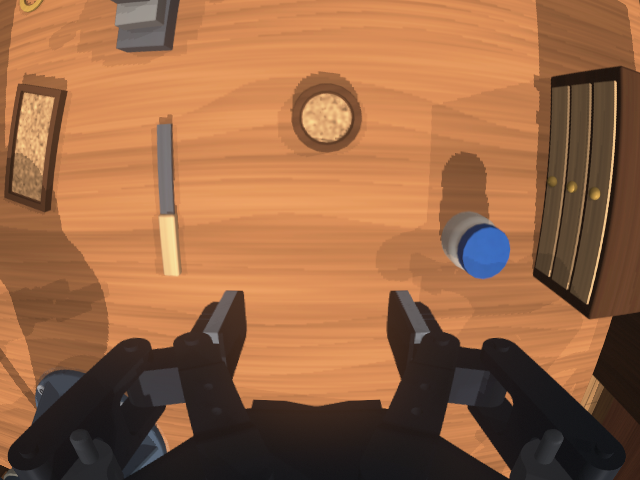

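The wrist view shows the dish's cork centre at (327,117), the near end of the stack at (145,25) and the medium tray at (37,147).

Emit:
drive_tool:
  plan:
    - [1,-0.8,0,0,0,0]
    - [1,-0.8,0,0,0,0]
    - [1,-0.8,0,0,0,0]
    - [0.7,-0.9,0,0,0,0]
    - [0,-0.6,0,0,0,0]

```text
time_s: 1.35
ee_pos: [0.5091, -0.2026, 0.2388]
eef_rot: [-3.141, 0.0, -0.0]
wrist_force: [-0.3, 0.8, 0.3]
grip_width: 0.06
grip_force: 0.0
```

Emit:
drive_tool:
  plan:
    - [0,0,0,0,0,0]

```text
time_s: 1.45
ee_pos: [0.5072, -0.2022, 0.2389]
eef_rot: [-3.141, -0.002, 0.002]
wrist_force: [0.0, -1.2, -0.4]
grip_width: 0.0598
grip_force: 0.0
```

```bash
python3 snap.py w2
```

```text
1.45 [ 0.5072 -0.2022  0.2389] [-3.141e+00 -2.000e-03  2.000e-03] 0.0598
```

View pics/w2.png

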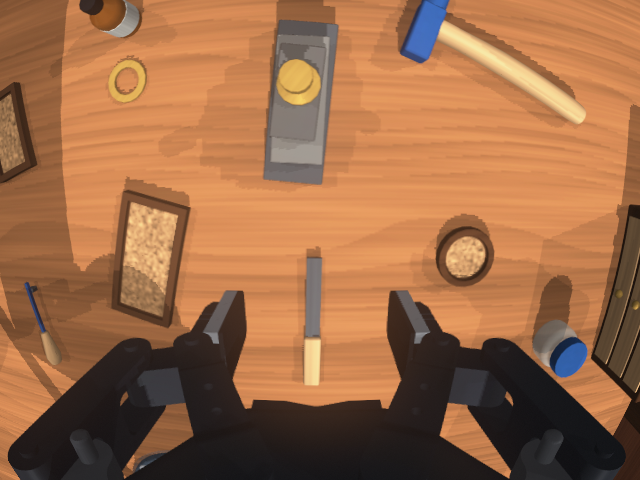

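The second wrist view shows the knob top at (296,76), the dish cork at (466,257), and the medium tray centre at (150,258).

```bash
cat > cork.py <<'E'
from h import *
import pickle
def load(n): return cv2.imread(f'pics/{n}.png'),pickle.load(open(f'pics/{n}.pkl','rb'))
def corkmask(im):
    # dark rim -> cork is the hole enclosed by the dark rim
    v=im.max(2); return (v<95).astype(np.uint8)
def hole(im,seed):
    m=corkmask(im); m=cv2.morphologyEx(m,cv2.MORPH_CLOSE,np.ones((3,3)))
    free=1-m; l,lab,st,ce=cv2.connectedComponentsWithStats(free.astype(np.uint8),connectivity=4)
    i=lab[seed[1],seed[0]]
    if i==0: i=np.bincount(lab[seed[1]-4:seed[1]+5,seed[0]-4:seed[0]+5].ravel())[1:].argmax()+1
    c=cv2.findContours((lab==i).astype(np.uint8),cv2.RETR_EXTERNAL,cv2.CHAIN_APPROX_NONE)[0]
    c=max(c,key=cv2.contourArea)[:,0]; return c,st[i]
E
python3 - <<'E'
from cork import *
for n,seed in(('w1',(327,117)),('w2',(466,257))):
    im,s=load(n); c,st=hole(im,seed)
    P=plane(*wray(c,s),0.011); (x,y),r=cv2.minEnclosingCircle((P[:,:2]*1000).astype(np.float32)); e=cv2.fitEllipse((P[:,:2]*1000).astype(np.float32))
    print('dish',n,st,(x,y,r),e)
    M=cv2.moments(c); uv=(M['m10']/M['m00'],M['m01']/M['m00'])
    globals()[n]=(wray(uv,s),uv)
print(tri(w1[0][0],w1[0][1][0],w2[0][0],w2[0][1][0]))
im,s=load('w2'); c,st=hole(im,(150,258)); print(st,rect(plane(*wray(c,s),.011)))
# stamp
hsv=cv2.cvtColor(im,cv2.COLOR_BGR2HSV); m=((hsv[...,0]>18)&(hsv[...,0]<32)&(hsv[...,1]>120)&(hsv[...,2]>90)).astype(np.uint8); m[:40]=0;m[120:]=0;m[:,:260]=0;m[:,340:]=0
ys,xs=np.nonzero(m); print(xs.min(),xs.max(),ys.min(),ys.max())
a=wray((296,76),s)
b=ray('top',(432.5,201)); print('knob',tri(a[0],a[1][0],b[0],b[1][0]),plane(*a,.114))
x=im[10:195,215:385]; cv2.imwrite('pics/c2.png',cv2.resize(x,None,fx=3.2,fy=3.2,interpolation=cv2.INTER_CUBIC))
E
```

```text
dish w1 [     0      0    640    469 214010] (216.1412353515625, -198.33653259277344, 735.281494140625) ((310.055419921875, -270.5460510253906), (643.1365966796875, 1318.3746337890625), 15.397740364074707)
dish w2 [     0      0    640    480 227432] (298.9038391113281, -26.26858139038086, 785.5447387695312) ((399.09759521484375, -117.74049377441406), (777.4357299804688, 1290.370361328125), 17.02410888671875)
(array([ -1.44385663,  -0.24949049, -13.41342965]), np.float64(0.19020472125936144))
[     0      0    640    480 227432] (array([ 0.38905646, -0.0176062 ]), 1420.807861328125, 881.3529052734375, np.float64(-1.3938419057295524))
277 319 59 104
knob (array([ 0.61489997, -0.18880066,  0.1285855 ]), np.float64(0.00034967761104393545)) [[ 0.61733195 -0.18795845  0.114     ]]
```

View pics/c2.png

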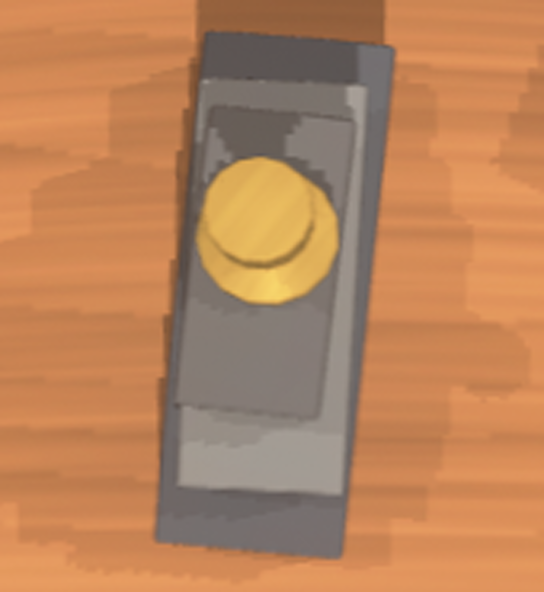

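The crop shows the knob top centred at (296,76) in the full picture. It also shows all three stones' edges, each slightly turned.

```bash
python3 - <<'E'
s=open('cork.py').read().replace("def corkmask(im):","def corkmask(im,t):").replace("(v<95)","(v<t)").replace("def hole(im,seed):\n    m=corkmask(im)","def hole(im,seed,big=15000):\n  for t in range(90,180,5):\n    m=corkmask(im,t)")
s=s.replace("max(c,key=cv2.contourArea)[:,0]; return c,st[i]","max(c,key=cv2.contourArea)[:,0]\n    if 300<st[i,4]<big: return c,np.r_[st[i],t]\n  return c,np.r_[st[i],t]")
open('cork.py','w').write(s)
E
python3 - <<'E'
from cork import *
for n,seed in(('w1',(327,117)),('w2',(466,257))):
    im,s=load(n); c,st=hole(im,seed)
    P=plane(*wray(c,s),0.011); e=cv2.fitEllipse((P[:,:2]*1000).astype(np.float32))
    print('dish',n,st,e)
    M=cv2.moments(c); uv=(M['m10']/M['m00'],M['m01']/M['m00'])
    globals()[n]=(wray(uv,s),uv)
print(tri(w1[0][0],w1[0][1][0],w2[0][0],w2[0][1][0]))
im,s=load('w2'); c,st=hole(im,(150,240)); print(st,rect(plane(*wray(c,s),.011)))
E
```

```text
dish w1 [ 301   93   51   50 2015  115] ((449.5826721191406, -365.45880126953125), (48.08011245727539, 48.44163131713867), 4.31666898727417)
dish w2 [ 440  231   46   47 1575  110] ((453.78863525390625, -362.67694091796875), (51.58812713623047, 52.857208251953125), 135.85037231445312)
(array([ 0.45039144, -0.36606781,  0.0009641 ]), np.float64(0.0011467240187281636))
[ 121  202   58  114 4811  125] (array([ 0.44494925, -0.01186487]), 127.21723175048828, 59.369197845458984, np.float64(-0.28339442844638363))
```

Emit:
drive_tool:
  plan:
    - [1,0,0,0,0,0]
    - [1,-0.3,0,0,0,0]
    - [0.75,0,0,0,0,0]
    - [0,0,0,0,0,0]

```text
time_s: 1.9
ee_pos: [0.6193, -0.1933, 0.2384]
eef_rot: [3.141, -0.002, 0.0]
wrist_force: [-0.4, -0.3, -0.7]
grip_width: 0.0597
grip_force: 0.0
```

Emit:
drive_tool:
  plan:
    - [0,0,0,0,0,0]

```text
time_s: 2.0
ee_pos: [0.6169, -0.1932, 0.2386]
eef_rot: [-3.142, 0.003, 0.002]
wrist_force: [-0.9, -0.6, -0.0]
grip_width: 0.0599
grip_force: 0.0
```

```bash
python3 snap.py w3; python3 - <<'E'
from cork import *
for n in('w2','w3'):
    im,s=load(n); hsv=cv2.cvtColor(im,cv2.COLOR_BGR2HSV); m=((hsv[...,0]>18)&(hsv[...,0]<32)&(hsv[...,1]>120)&(hsv[...,2]>90)).astype(np.uint8)
    l,lab,st,ce=cv2.connectedComponentsWithStats(m); print(n,[(st[i].tolist(),ce[i].round(1).tolist()) for i in range(1,l) if st[i,4]>300])
im=cv2.imread('pics/w3.png'); cv2.imwrite('pics/c3.png',cv2.resize(im[60:360,180:480],(600,600),interpolation=cv2.INTER_CUBIC))
E
```

```text
2.0 [ 0.6169 -0.1932  0.2386] [-3.142e+00  3.000e-03  2.000e-03] 0.0599
w2 [([277, 59, 43, 46, 1432], [297.9, 81.8]), ([109, 60, 36, 42, 607], [126.7, 80.8])]
w3 [([119, 160, 36, 42, 620], [136.9, 180.7]), ([288, 196, 42, 49, 1197], [309.0, 222.0])]
```

View pics/c3.png

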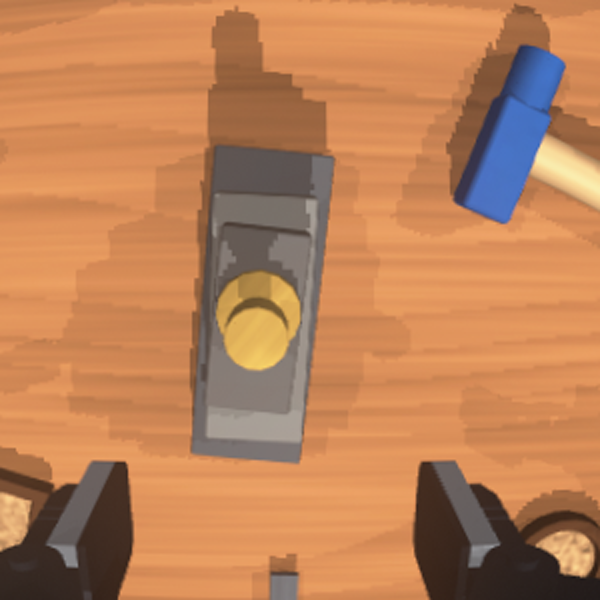

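The knob top is now at about (308.5,229), and all stone corners are readable in both views. I'll triangulate them.

```bash
python3 - <<'E'
from cork import *
_,s2=load('w2');_,s3=load('w3')
A={'knob':[(258,212)],'large':[(207,32),(394,46),(342,557),(157,541)],'medium':[(201,79),(367,86),(342,494),(178,487)],'small':[(211,105),(356,122),(318,417),(178,404)]}
B={'knob':[(257,338)],'large':[(215,146),(333,157),(300,462),(191,453)],'medium':[(216,193),(316,198),(292,443),(207,437)],'small':[(222,224),(310,234),(290,413),(208,405)]}
for k,z in(('knob',.114),('small',.066),('medium',.048),('large',.026)):
    a=np.array(A[k])/3.2+[215,10]; b=np.array(B[k])/2+[180,60]
    C2,d2=wray(a,s2);C3,d3=wray(b,s3)
    T=[tri(C2,x,C3,y) for x,y in zip(d2,d3)]
    print(k,'z',[round(t[0][2],4) for t in T],'xy',np.mean([t[0] for t in T],0).round(4))
    for C,d in((C2,d2),(C3,d3)):
        P=plane(C,d,z)[:,:2]; print('  ',P.mean(0).round(4),end=' ')
        if len(P)==4: print('len',np.linalg.norm(P[0]-P[3]).round(4),np.linalg.norm(P[1]-P[2]).round(4),'w',np.linalg.norm(P[0]-P[1]).round(4),'yaw',np.arctan2(*(P[0]+P[1]-P[2]-P[3])[::-1]).round(3))
E
```

```text
knob z [np.float64(0.1109)] xy [ 0.6176 -0.1875  0.1109]
   [ 0.6172 -0.1877]    [ 0.6185 -0.1875] small z [np.float64(0.0631), np.float64(0.0608), np.float64(0.0648), np.float64(0.0647)] xy [ 0.6125 -0.1867  0.0634]
   [ 0.6121 -0.1869] len 0.0792 0.078 w 0.0372 yaw -0.114
   [ 0.613  -0.1866] len 0.0796 0.0792 w 0.0367 yaw -0.097
medium z [np.float64(0.0463), np.float64(0.0453), np.float64(0.0477), np.float64(0.0457)] xy [ 0.6079 -0.1869  0.0462]
   [ 0.6077 -0.1876] len 0.1141 0.1138 w 0.0449 yaw -0.056
   [ 0.6082 -0.1862] len 0.1139 0.1149 w 0.0436 yaw -0.071
large z [np.float64(0.0247), np.float64(0.0259), np.float64(0.0242), np.float64(0.0242)] xy [ 0.608  -0.1869  0.0248]
   [ 0.608  -0.1874] len 0.1532 0.1534 w 0.0543 yaw -0.096
   [ 0.6084 -0.1866] len 0.1531 0.1528 w 0.0547 yaw -0.095
```

Emit:
drive_tool:
  plan:
    - [0.03,-0.14,0.6,0,0,0]
    - [0,0,1,0,0,0]
    - [0,0,1,0,0,0]
    - [0,0,0.6,0,0,0]
    - [0,0,0.4,0,0,0]

```text
time_s: 2.55
ee_pos: [0.6172, -0.1865, 0.0937]
eef_rot: [-3.141, 0.002, 0.003]
wrist_force: [-0.5, 0.5, -0.1]
grip_width: 0.06
grip_force: 0.0
```

Emit:
drive_tool:
  plan:
    - [0,0,0,0,0,0]
    - [0,0,0,0,0,0]

```text
time_s: 2.75
ee_pos: [0.6191, -0.1863, 0.0966]
eef_rot: [3.141, -0.001, 0.002]
wrist_force: [-0.2, -0.8, -0.1]
grip_width: 0.0595
grip_force: 0.0
```

Emit:
drive_tool:
  plan:
    - [0,0.03,0,0,0,0]
    - [0,0,0,0,0,0]
    - [0,0,0,0,0,0]
    - [0,0,0,0,0,0]
    - [0,0,0,0,0,0]
  fingers: 0
  grip_force: 30

```text
time_s: 3.25
ee_pos: [0.6193, -0.1871, 0.0965]
eef_rot: [3.141, -0.0, 0.002]
wrist_force: [-1.7, -0.5, 7.1]
grip_width: 0.022
grip_force: 29.3
```

Emit:
drive_tool:
  plan:
    - [0,0,0,0,0,0]
    - [0,0,0,0,0,0]

```text
time_s: 3.45
ee_pos: [0.6194, -0.1871, 0.0966]
eef_rot: [3.141, -0.0, 0.002]
wrist_force: [-1.4, -0.7, 6.9]
grip_width: 0.0222
grip_force: 29.3
```

```bash
python3 - <<'E'
from h import *
for i in range(1): s=manip.sense(); print(s['ee_pos'],s['eef_rot'],s['joints'])
E
```

```text
[ 0.61935484 -0.18707569  0.0965586 ] [ 3.14086447e+00 -1.36688355e-04  2.43431098e-03] [-3.65218917e-01  6.84609741e-01  1.49194837e+00 -1.53126141e-04
  9.63326961e-01  1.20575174e+00]
```

Emit:
drive_tool:
  plan:
    - [0,0,-0.2,0,0,0]
    - [0,0,-0.5,0,0,0]
    - [0,0,-0.3,0,0,0]
    - [-0.3,0.3,0,0,0,0]
    - [-0.7,0.7,0,0,0,0]

```text
time_s: 3.95
ee_pos: [0.579, -0.2263, 0.1354]
eef_rot: [3.141, 0.004, 0.002]
wrist_force: [0.3, -1.3, -1.4]
grip_width: 0.0226
grip_force: 29.6
```

Emit:
drive_tool:
  plan:
    - [-0.8,0.8,0,0,0,0]
    - [-0.8,0.8,0,0,0,0]
    - [-0.6,0.7,0,0,0,0]
    - [-0.5,0.4,0,0,0,0]
    - [-0.2,0.2,0,0,0,0]

```text
time_s: 4.45
ee_pos: [0.4603, -0.3443, 0.1349]
eef_rot: [-3.141, 0.004, 0.002]
wrist_force: [0.0, 0.7, -2.1]
grip_width: 0.0227
grip_force: 29.6
```

Emit:
drive_tool:
  plan:
    - [-0.2,0.2,0,0,0,0]
    - [0,0,0,0,0,0]

```text
time_s: 4.65
ee_pos: [0.4542, -0.3513, 0.1351]
eef_rot: [-3.141, 0.002, 0.0]
wrist_force: [0.0, 0.4, -1.4]
grip_width: 0.0226
grip_force: 29.6
```

```bash
python3 snap.py w4
```

```text
4.65 [ 0.4542 -0.3513  0.1351] [-3.141e+00  2.000e-03  0.000e+00] 0.0226
```

View pics/w4.png

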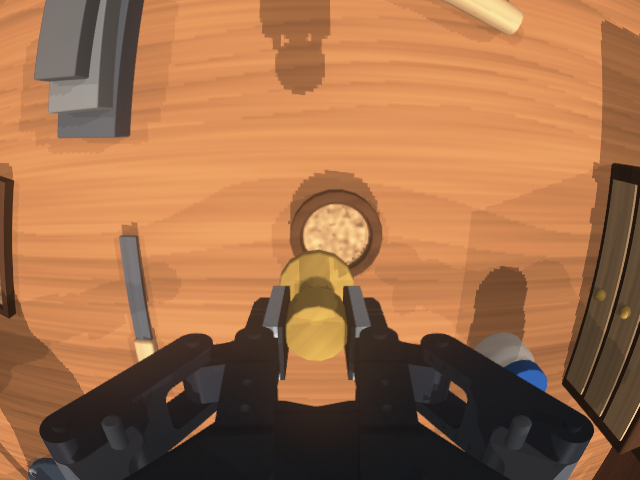

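The stamp is held upright with its foot at about (316,288). Dish rim inner-edge points are roughly (303,233), (336,203) and (370,233).

```bash
python3 - <<'E'
from cork import *
im,s=load('w4')
P=plane(*wray([(303,233),(336.5,203),(370,233)],s),.012)[:,:2]; print(P, (P[0]+P[2])/2)
def circ(P):
    A=np.c_[2*P,np.ones(len(P))]; c=np.linalg.lstsq(A,(P**2).sum(1),rcond=None)[0]; return c[:2],np.sqrt(c[2]+c[:2]@c[:2])
print(circ(P)); P=plane(*wray([(290,234),(336.5,190),(382,234)],s),.013)[:,:2]; print(circ(P))
F=plane(*wray([(279,282),(316,251),(353,282)],s),.1105)[:,:2]; print('foot',circ(F))
E
```

```text
[[ 0.45334314 -0.34173417]
 [ 0.4752831  -0.36551268]
 [ 0.4533921  -0.39012961]] [ 0.45336762 -0.36593189]
(array([ 0.45097059, -0.36593431]), np.float64(0.024316170833631162))
(array([ 0.45148728, -0.36562887]), np.float64(0.03322863906087217))
foot (array([ 0.45466359, -0.35113412]), np.float64(0.01732841040996112))
```

Emit:
drive_tool:
  plan:
    - [-0.06,0.36,0,0,0,0]
    - [0,0,0.5,0,0,0]
    - [0,0,0.9,0,0,0]
    - [0,0,0.5,0,0,0]
    - [0,0,0.2,0,0,0]

```text
time_s: 5.2
ee_pos: [0.4522, -0.3647, 0.0492]
eef_rot: [-3.14, -0.001, 0.003]
wrist_force: [0.1, 0.2, -0.9]
grip_width: 0.0224
grip_force: 29.6
```

Emit:
drive_tool:
  plan:
    - [0,0,0.1,0,0,0]
    - [0,0,0,0,0,0]

```text
time_s: 5.4
ee_pos: [0.4529, -0.3655, 0.0477]
eef_rot: [3.141, 0.0, 0.001]
wrist_force: [0.8, -0.0, -1.0]
grip_width: 0.0222
grip_force: 29.6
```

Emit:
drive_tool:
  plan:
    - [0,0,0.07,0,0,0]
    - [0,0,0.07,0,0,0]
    - [0,0,0,0,0,0]

```text
time_s: 5.7
ee_pos: [0.4525, -0.3652, 0.0418]
eef_rot: [3.141, -0.0, 0.0]
wrist_force: [-0.0, -0.2, -1.5]
grip_width: 0.0224
grip_force: 29.6
```

Lowering in 1 mm steps until contact.

Emit:
drive_tool:
  plan:
    - [0,0,0.04,0,0,0]
    - [0,0,0,0,0,0]

```text
time_s: 5.9
ee_pos: [0.4524, -0.3652, 0.0401]
eef_rot: [-3.142, 0.0, 0.0]
wrist_force: [0.0, 0.6, -0.8]
grip_width: 0.0219
grip_force: 29.6
```

Emit:
drive_tool:
  plan:
    - [0,0,0.03,0,0,0]
    - [0,0,0,0,0,0]

```text
time_s: 6.1
ee_pos: [0.4524, -0.3652, 0.0388]
eef_rot: [-3.142, 0.0, 0.0]
wrist_force: [-0.2, -0.4, -1.7]
grip_width: 0.0223
grip_force: 29.6
```

Emit:
drive_tool:
  plan:
    - [0,0,0.03,0,0,0]
    - [0,0,0,0,0,0]

```text
time_s: 6.3
ee_pos: [0.4525, -0.3653, 0.0385]
eef_rot: [3.141, -0.0, 0.0]
wrist_force: [-3.0, 2.8, 8.5]
grip_width: 0.0223
grip_force: 30.5
```

Emit:
drive_tool:
  plan:
    - [0,0,0.02,0,0,0]
    - [0,0,0,0,0,0]

```text
time_s: 6.5
ee_pos: [0.4527, -0.3654, 0.0385]
eef_rot: [3.141, -0.0, 0.001]
wrist_force: [-5.5, 4.6, 17.8]
grip_width: 0.0225
grip_force: 31.3
```

Emit:
drive_tool:
  plan:
    - [0,0,-0.02,0,0,0]
    - [0,0,0,0,0,0]
    - [0,0,0,0,0,0]
    - [0,0,0,0,0,0]
    - [0,0,0,0,0,0]
  fingers: 0.65

```text
time_s: 7.0
ee_pos: [0.4524, -0.3652, 0.0375]
eef_rot: [-3.141, 0.0, 0.0]
wrist_force: [0.0, 0.9, -0.6]
grip_width: 0.0555
grip_force: 0.0
```

Emit:
drive_tool:
  plan:
    - [0,0,-0.5,0,0,0]
    - [0,0,-1,0,0,0]
    - [0,0,-1,0,0,0]
    - [0,0,-1,0,0,0]
    - [-0.5,0,-0.5,0,0,0]

```text
time_s: 7.5
ee_pos: [0.4341, -0.3659, 0.2012]
eef_rot: [3.138, 0.002, 0.006]
wrist_force: [-0.5, -1.2, -0.8]
grip_width: 0.0553
grip_force: 0.0
```

Emit:
drive_tool:
  plan:
    - [-0.5,0,0,0,0,0]
    - [0,0,0,0,0,0]

```text
time_s: 7.7
ee_pos: [0.4111, -0.3653, 0.1983]
eef_rot: [3.141, -0.002, 0.0]
wrist_force: [0.7, -0.2, 0.3]
grip_width: 0.0557
grip_force: 0.0
```

```bash
python3 snap.py w5
```

```text
7.7 [ 0.4111 -0.3653  0.1983] [ 3.141e+00 -2.000e-03  0.000e+00] 0.0557
```

View pics/w5.png

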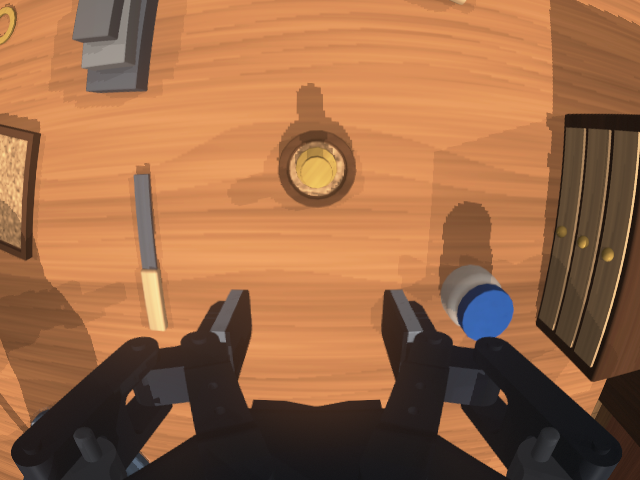

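The stamp stands centred in the dish at (317,169). Now back to the stack.

Emit:
drive_tool:
  plan:
    - [0.84,-0.74,0,0,0,0]
    - [0.84,-0.74,0,0,0,0]
    - [0.84,-0.74,0,0,0,0]
    - [0.84,-0.74,0,0,0,0]
    - [0.64,-0.74,0,0,0,0]

```text
time_s: 8.25
ee_pos: [0.5746, -0.2153, 0.1969]
eef_rot: [-3.141, -0.001, 0.0]
wrist_force: [0.4, -0.4, 0.3]
grip_width: 0.0558
grip_force: 0.0
```

Emit:
drive_tool:
  plan:
    - [0.1,-0.74,0,0,0,1]
    - [0,0,0,0,0,0]
    - [0,0,0,0,0,0]

```text
time_s: 8.55
ee_pos: [0.5769, -0.187, 0.1971]
eef_rot: [-3.138, 0.153, 0.001]
wrist_force: [-0.2, -0.3, 0.5]
grip_width: 0.0554
grip_force: 0.0
```

```bash
python3 snap.py w6; python3 -c "
import cv2
im=cv2.imread('pics/w6.png');cv2.imwrite('pics/c6.png',cv2.resize(im[100:300,220:420],(600,600),interpolation=cv2.INTER_CUBIC))"
```

```text
8.55 [ 0.5769 -0.187   0.1971] [-3.138e+00  1.530e-01  1.000e-03] 0.0554
```

View pics/c6.png

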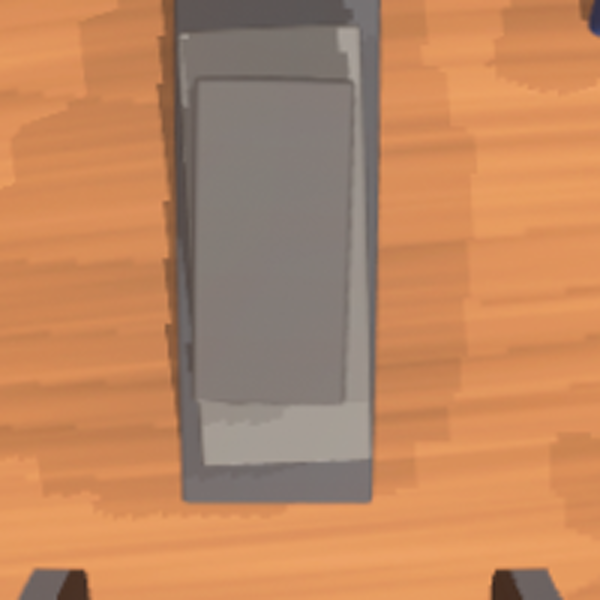

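The small stone's corners in the crop are at (197,78), (353,80), (345,404) and (197,399). It is undisturbed.

```bash
python3 - <<'E'
from cork import *
_,s=load('w6')
for k,z,q in(('small',.0655,[(197,78),(353,80),(345,404),(197,399)]),('medium near',.0475,[(205,465),(371,459)])):
    P=plane(*wray(np.array(q)/3+[220,100],s),z)[:,:2]; c=P.mean(0); print(k,c)
    if len(P)==4:
        print('yaw',np.arctan2(*(P[0]+P[1]-P[2]-P[3])[::-1]),np.linalg.norm(P[0]-P[1]),np.linalg.norm(P[0]-P[3]))
        Rw=R.from_rotvec(s['eef_rot']).as_matrix(); print(Rw.T@(np.r_[c,.062]-s['ee_pos'])/.04)
    else: print(P)
E
```

```text
small [ 0.61255843 -0.18671279]
yaw -0.11102816503948044 0.03669894523189828 0.0784791446006791
[ 0.88988388 -0.09463889  3.37694914]
medium near [ 0.55119634 -0.18440089]
[[ 0.55249666 -0.16208981]
 [ 0.54989601 -0.20671197]]
```

Emit:
drive_tool:
  plan:
    - [0.4,-0.09,0.3,0,0,0.1]
    - [0.49,0,0.8,0,0,0]
    - [0,0,1,0,0,0]
    - [0,0,0.6,0,0,0]
    - [0,0,0.4,0,0,0]

```text
time_s: 9.1
ee_pos: [0.6113, -0.1887, 0.0714]
eef_rot: [-3.136, 0.174, 0.004]
wrist_force: [0.4, -0.8, 1.0]
grip_width: 0.0553
grip_force: 0.0
```

Emit:
drive_tool:
  plan:
    - [0,0,0.15,0,0,0]
    - [0,0,0,0,0,0]
    - [0,0,0,0,0,0]

```text
time_s: 9.4
ee_pos: [0.6129, -0.1883, 0.069]
eef_rot: [3.136, -0.173, 0.003]
wrist_force: [0.1, -0.9, -0.0]
grip_width: 0.0554
grip_force: 0.0
```

Emit:
drive_tool:
  plan:
    - [0,-0.03,0.17,0,0,0]
    - [0,0,0,0,0,0]

```text
time_s: 9.6
ee_pos: [0.6123, -0.1864, 0.0608]
eef_rot: [-3.137, 0.173, -0.0]
wrist_force: [-0.3, 1.2, -0.6]
grip_width: 0.0555
grip_force: 0.0
```

Emit:
drive_tool:
  plan:
    - [0,0,0,0,0,0]
    - [0,0,0,0,0,0]
    - [0,0,0,0,0,0]
    - [0,0,0,0,0,0]
    - [0,0,0,0,0,0]
  fingers: 0
  grip_force: 40

```text
time_s: 10.1
ee_pos: [0.6126, -0.1867, 0.0614]
eef_rot: [3.137, -0.173, 0.001]
wrist_force: [-1.2, 0.0, 5.9]
grip_width: 0.0366
grip_force: 41.7
```

Emit:
drive_tool:
  plan:
    - [0,0,-0.15,0,0,0]
    - [0,0,-0.4,0,0,0]
    - [0,0,-0.7,0,0,-0.3]
    - [0,0,-0.7,0,0,-0.4]
    - [0,-0.4,-0.3,0,0,-0.4]

```text
time_s: 10.6
ee_pos: [0.6139, -0.1719, 0.1545]
eef_rot: [3.14, 0.0, 0.006]
wrist_force: [0.9, -0.4, -1.2]
grip_width: 0.0369
grip_force: 40.9
```

Emit:
drive_tool:
  plan:
    - [0,-0.8,0,0,0,0]
    - [0,-1,0,0,0,0]
    - [0,-1,0,0,0,0]
    - [0,-1,0,0,0,0]
    - [0,-1,0,0,0,0]

```text
time_s: 11.1
ee_pos: [0.6124, 0.0238, 0.1511]
eef_rot: [-3.141, -0.001, 0.001]
wrist_force: [0.6, -0.7, -0.4]
grip_width: 0.0368
grip_force: 40.9
```

```bash
python3 - <<'E'
from cork import *
im=cv2.imread('pics/top0.png')
for k,seed in(('small',(240,221)),('medium',(338,305)),('large',(155,290))):
    c,st=hole(im,seed,9000); print(k,st,rect(plane(*ray('top',c),.011)))
print(manip.sense()['ee_pos'],manip.sense()['eef_rot'],manip.sense()['grip_width'])
E
```

```text
small [ 223  198   37   48 1207   90] (array([0.6077547 , 0.18660182]), 100.48893737792969, 57.98240661621094, np.float64(0.25004765685695673))
medium [ 317  266   44   68 1877   95] (array([ 0.44505954, -0.01135306]), 129.43313598632812, 60.420387268066406, np.float64(-0.2861177769770986))
large [ 131  245   50   86 2903   90] (array([0.47874463, 0.36221085]), 169.14537048339844, 76.24451446533203, np.float64(-0.14455425344062878))
[0.61235382 0.02380454 0.15105475] [-3.14141236e+00 -8.79745075e-04  7.23498479e-04] 0.03681469189447847
```

Emit:
drive_tool:
  plan:
    - [-0.4,-0.9,-0.3,0,0,0]
    - [-0.4,-0.9,-0.3,0,0,0]
    - [-0.4,-0.8,0,0,0,0]
    - [-0.2,-0.4,0,0,0,-0.7]
    - [0,0,0,0,0,-0.8]

```text
time_s: 11.6
ee_pos: [0.5553, 0.1442, 0.1751]
eef_rot: [-3.132, -0.245, 0.001]
wrist_force: [0.2, -0.9, -1.0]
grip_width: 0.0369
grip_force: 40.9
```

Emit:
drive_tool:
  plan:
    - [0,0,0,0,0,-0.8]
    - [0,0,0,0,0,0]
    - [0,0,0,0,0,0]

```text
time_s: 11.9
ee_pos: [0.5567, 0.1418, 0.1749]
eef_rot: [-3.121, -0.357, 0.0]
wrist_force: [-0.1, 0.1, -1.8]
grip_width: 0.0366
grip_force: 40.9
```

```bash
python3 snap.py w7
```

```text
11.9 [0.5567 0.1418 0.1749] [-3.121 -0.357  0.   ] 0.0366
```

View pics/w7.png

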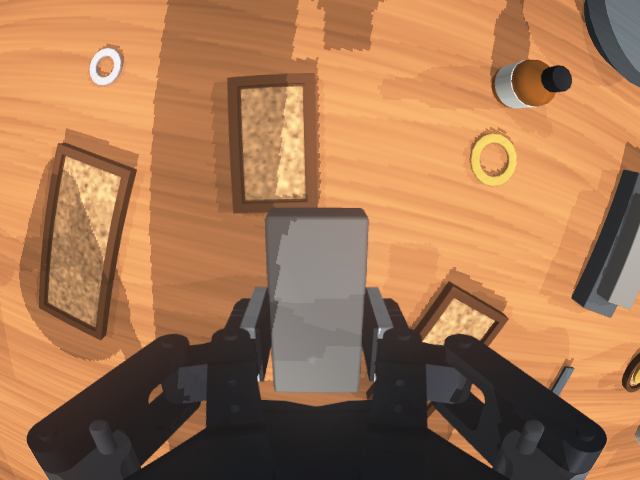

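The small tray's inner corners are at (241,88), (305,86), (307,200) and (242,203). The large tray is at the left, around (85,240), and the stone is held square.

```bash
cat > quad.py <<'E'
from cork import *
def quad(s,q,z):
    P=plane(*wray(q,s),z)[:,:2]; c=P.mean(0); e=P[0]+P[1]-P[2]-P[3]
    return c.round(4),np.arctan2(e[1],e[0]).round(3),np.linalg.norm(P[0]-P[1]).round(4),np.linalg.norm(P[0]-P[3]).round(4)
def go(s,tgt,yaw,z):
    Rw=R.from_rotvec(s['eef_rot']).as_matrix(); y0=np.arctan2(Rw[1,0],Rw[0,0])
    print('shift',(Rw.T@(np.r_[tgt,z]-s['ee_pos'])/.04).round(3),'turn z',round((y0-yaw)/.1,3))
E
python3 - <<'E'
from quad import *
_,s=load('w7')
print(quad(s,[(241,88),(305,86),(307,200),(242,203)],.0105))
print(quad(s,[(228,78),(317,73),(319,206),(233,212)],.013))
print('stone',quad(s,[(269,222),(366,222),(360,392),(274,392)],.1795))
print('L',quad(s,[(62,144),(136,171),(103,338),(40,306)],.013))
go(s,(.609,.187),.23,.04)
E
```

```text
(array([0.6086, 0.1897]), np.float64(0.229), np.float64(0.0512), np.float64(0.0945))
(array([0.6105, 0.1898]), np.float64(0.243), np.float64(0.0708), np.float64(0.1101))
stone (array([0.5565, 0.1417]), np.float64(0.228), np.float64(0.035), np.float64(0.0772))
L (array([0.4796, 0.362 ]), np.float64(-0.164), np.float64(0.0874), np.float64(0.1844))
shift [ 1.531 -0.806  3.373] turn z -0.02
```

Emit:
drive_tool:
  plan:
    - [0.5,-0.3,0,0,0,-0.1]
    - [0.7,-0.4,0.3,0,0,0]
    - [0.34,-0.15,0.9,0,0,0]
    - [0,0,1,0,0,0]
    - [0,0,0.7,0,0,0]

```text
time_s: 12.45
ee_pos: [0.6081, 0.1889, 0.0561]
eef_rot: [3.119, 0.373, -0.004]
wrist_force: [-0.4, -1.1, -1.0]
grip_width: 0.0368
grip_force: 40.9
```

Emit:
drive_tool:
  plan:
    - [0,0,0.3,0,0,0]
    - [0,0,0.1,0,0,0]
    - [0,0,0,0,0,0]

```text
time_s: 12.75
ee_pos: [0.6095, 0.1889, 0.0437]
eef_rot: [-3.119, -0.375, -0.002]
wrist_force: [-0.3, -0.5, -0.8]
grip_width: 0.0372
grip_force: 40.9
```

Emit:
drive_tool:
  plan:
    - [0,0,0,0,0,0]

```text
time_s: 12.85
ee_pos: [0.6099, 0.189, 0.0446]
eef_rot: [-3.119, -0.375, -0.004]
wrist_force: [0.1, -1.7, -1.0]
grip_width: 0.0368
grip_force: 40.9
```

Emit:
drive_tool:
  plan:
    - [0,0,0.25,0,0,0]
    - [0,0,0.2,0,0,0]
    - [0,0,0,0,0,0]

```text
time_s: 13.15
ee_pos: [0.6082, 0.1887, 0.0236]
eef_rot: [3.119, 0.376, -0.003]
wrist_force: [-0.6, -0.8, -1.5]
grip_width: 0.037
grip_force: 40.9
```

Emit:
drive_tool:
  plan:
    - [0,0,0.05,0,0,0]
    - [0,0,0,0,0,0]

```text
time_s: 13.35
ee_pos: [0.609, 0.1889, 0.0228]
eef_rot: [3.119, 0.376, -0.0]
wrist_force: [-0.4, 0.5, -1.3]
grip_width: 0.0367
grip_force: 40.9
```

Emit:
drive_tool:
  plan:
    - [0,0,0.04,0,0,0]
    - [0,0,0,0,0,0]

```text
time_s: 13.55
ee_pos: [0.6091, 0.1889, 0.0214]
eef_rot: [-3.119, -0.376, -0.001]
wrist_force: [-0.2, 0.0, -1.4]
grip_width: 0.0369
grip_force: 40.9
```

Emit:
drive_tool:
  plan:
    - [0,0,0.02,0,0,0]
    - [0,0,0,0,0,0]

```text
time_s: 13.75
ee_pos: [0.6092, 0.1889, 0.0214]
eef_rot: [-3.119, -0.376, -0.001]
wrist_force: [-2.9, -0.5, 7.5]
grip_width: 0.037
grip_force: 41.9
```

Emit:
drive_tool:
  plan:
    - [0,0,0.02,0,0,0]
    - [0,0,0,0,0,0]

```text
time_s: 13.95
ee_pos: [0.6091, 0.1889, 0.0213]
eef_rot: [3.119, 0.376, 0.0]
wrist_force: [-8.4, -1.4, 15.2]
grip_width: 0.0367
grip_force: 42.8
```

Emit:
drive_tool:
  plan:
    - [0,0,-0.03,0,0,0]
    - [0,0,0,0,0,0]
    - [0,0,0,0,0,0]
    - [0,0,0,0,0,0]
    - [0,0,0,0,0,0]
  fingers: 0.72

```text
time_s: 14.45
ee_pos: [0.6089, 0.1888, 0.0207]
eef_rot: [3.119, 0.376, -0.0]
wrist_force: [0.6, 0.3, 0.3]
grip_width: 0.0613
grip_force: 0.0
```

Emit:
drive_tool:
  plan:
    - [0,0,-0.5,0,0,0]
    - [0,0,-1,0,0,0]
    - [0,0,-1,0,0,0.8]
    - [0,0,-1,0,0,0.8]
    - [-0.8,0,-0.8,0,0,0.8]

```text
time_s: 14.95
ee_pos: [0.5791, 0.1864, 0.1953]
eef_rot: [-3.141, 0.007, -0.006]
wrist_force: [-1.2, 0.6, 0.3]
grip_width: 0.0614
grip_force: 0.0
```

Emit:
drive_tool:
  plan:
    - [-0.2,0,0,0,0,0.6]
    - [0,0,0,0,0,0]

```text
time_s: 15.15
ee_pos: [0.5685, 0.1865, 0.1939]
eef_rot: [-3.14, 0.095, -0.002]
wrist_force: [0.1, 0.2, -0.1]
grip_width: 0.0611
grip_force: 0.0
```

```bash
python3 snap.py w8
```

```text
15.15 [0.5685 0.1865 0.1939] [-3.14e+00  9.50e-02 -2.00e-03] 0.0611
```

View pics/w8.png

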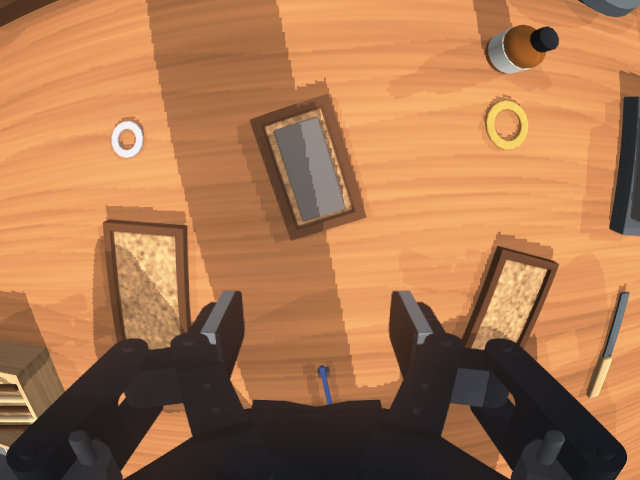

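The small stone lies inside its tray at (308,170). On to the medium one.

Emit:
drive_tool:
  plan:
    - [0.05,0.9,0,0,0,0]
    - [0.06,1,0,0,0,0]
    - [0.06,1,0,0,0,0]
    - [0.06,1,0,0,0,0]
    - [0.06,1,0,0,0,0]

```text
time_s: 15.7
ee_pos: [0.569, -0.0118, 0.1918]
eef_rot: [-3.14, 0.091, 0.002]
wrist_force: [-0.1, -0.1, -0.6]
grip_width: 0.0616
grip_force: 0.0
```

Emit:
drive_tool:
  plan:
    - [0.06,1,0,0,0,0]
    - [0.06,1,0,0,0,0]
    - [0.06,1,0,0,0,0]
    - [0.06,0.9,0,0,0,0]
    - [0.05,0.5,0,0,0,0]

```text
time_s: 16.2
ee_pos: [0.5698, -0.1894, 0.1917]
eef_rot: [-3.14, 0.094, 0.002]
wrist_force: [-0.2, 0.1, 0.7]
grip_width: 0.0614
grip_force: 0.0
```

Emit:
drive_tool:
  plan:
    - [0,0,0,0,0,0]
    - [0,0,0,0,0,0]

```text
time_s: 16.4
ee_pos: [0.5699, -0.1864, 0.1919]
eef_rot: [-3.139, 0.094, 0.002]
wrist_force: [-0.1, -0.1, 0.1]
grip_width: 0.0611
grip_force: 0.0
```

```bash
python3 snap.py w9; python3 -c "
import cv2
im=cv2.imread('pics/w9.png');cv2.imwrite('pics/c9.png',cv2.resize(im[70:320,195:445],(600,600),interpolation=cv2.INTER_CUBIC))"
```

```text
16.4 [ 0.5699 -0.1864  0.1919] [-3.139e+00  9.400e-02  2.000e-03] 0.0611
```

View pics/c9.png

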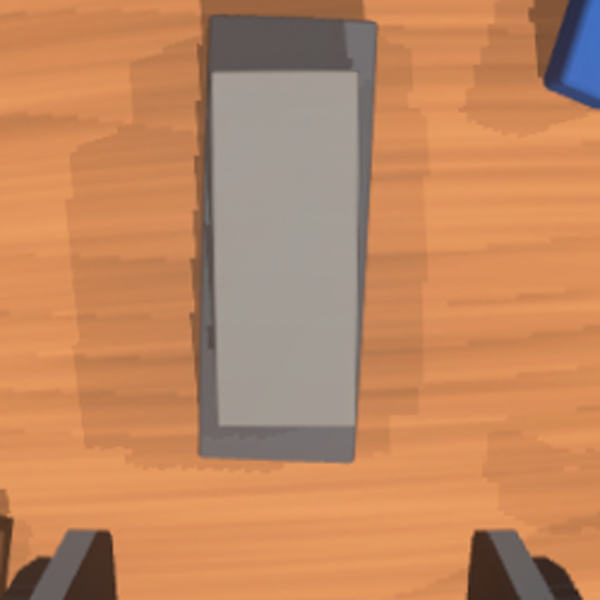

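The medium stone's corners are (211,71), (358,71), (356,427) and (219,427) in the crop. The large stone's are (210,15), (377,22), (354,462) and (199,457).

```bash
python3 - <<'E'
from quad import *
_,s=load('w9'); f=lambda q:np.array(q)/2.4+[195,70]
print(quad(s,f([(211,71),(358,71),(356,427),(219,427)]),.0475))
print(quad(s,f([(210,15),(377,22),(354,462),(199,457)]),.0258))
c=quad(s,f([(211,71),(358,71),(356,427),(219,427)]),.0475)
go(s,c[0],c[1],.040)
E
```

```text
(array([ 0.608, -0.187]), np.float64(-0.051), np.float64(0.0451), np.float64(0.1144))
(array([ 0.6084, -0.1864]), np.float64(-0.098), np.float64(0.0553), np.float64(0.1539))
shift [ 0.958 -0.04   3.795] turn z -0.088
```

Emit:
drive_tool:
  plan:
    - [0.4,-0.04,0.4,0,0,-0.09]
    - [0.56,0,0.8,0,0,0]
    - [0,0,1,0,0,0]
    - [0,0,0.8,0,0,0]
    - [0,0,0.4,0,0,0]

```text
time_s: 16.95
ee_pos: [0.6072, -0.1851, 0.0538]
eef_rot: [-3.139, 0.077, 0.006]
wrist_force: [1.1, 0.8, -0.7]
grip_width: 0.0611
grip_force: 0.0
```

Emit:
drive_tool:
  plan:
    - [0,0,0.1,0,0,0]
    - [0,0,0,0,0,0]
    - [0,0,0,0,0,0]

```text
time_s: 17.25
ee_pos: [0.6093, -0.1871, 0.0546]
eef_rot: [3.14, -0.08, 0.004]
wrist_force: [0.5, -0.1, 0.9]
grip_width: 0.0612
grip_force: 0.0
```

Emit:
drive_tool:
  plan:
    - [0,0,0.2,0,0,0]
    - [0,0,0.12,0,0,0]
    - [0,0,0,0,0,0]

```text
time_s: 17.55
ee_pos: [0.6079, -0.1868, 0.0395]
eef_rot: [-3.14, 0.081, 0.001]
wrist_force: [0.2, -0.1, -0.5]
grip_width: 0.0616
grip_force: 0.0
```

Emit:
drive_tool:
  plan:
    - [0,0,0.0,0,0,0]
    - [0,0,0,0,0,0]

```text
time_s: 17.75
ee_pos: [0.6084, -0.187, 0.0403]
eef_rot: [3.141, -0.081, 0.0]
wrist_force: [0.3, -0.4, -0.5]
grip_width: 0.0616
grip_force: 0.0
```

Emit:
drive_tool:
  plan:
    - [0,0,0,0,0,0]
    - [0,0,0,0,0,0]
    - [0,0,0,0,0,0]
    - [0,0,0,0,0,0]
    - [0,0,0,0,0,0]
  fingers: 0
  grip_force: 55

```text
time_s: 18.25
ee_pos: [0.6086, -0.1869, 0.0406]
eef_rot: [3.14, -0.08, 0.001]
wrist_force: [-0.5, 0.8, 5.9]
grip_width: 0.0447
grip_force: 57.6
```

Emit:
drive_tool:
  plan:
    - [0,0,-0.1,0,0,0]
    - [0,0,-0.2,0,0,0]
    - [0,0,-0.5,0,0,0]
    - [0,0,-0.8,0,0,0]
    - [0,0,-0.5,0,0,0.5]

```text
time_s: 18.75
ee_pos: [0.6087, -0.1871, 0.1263]
eef_rot: [3.137, -0.159, 0.002]
wrist_force: [0.9, -0.7, -2.7]
grip_width: 0.0446
grip_force: 57.2
```

Emit:
drive_tool:
  plan:
    - [-0.5,-0.4,0,0,0,0]
    - [-0.8,-0.7,0,0,0,0]
    - [-0.8,-0.7,0,0,0,0]
    - [-0.8,-0.7,0,0,0,0]
    - [-0.8,-0.7,0,0,0,0]

```text
time_s: 19.25
ee_pos: [0.4725, -0.0436, 0.1244]
eef_rot: [3.138, -0.159, 0.0]
wrist_force: [0.5, 0.2, -3.5]
grip_width: 0.0442
grip_force: 57.1
```

Emit:
drive_tool:
  plan:
    - [-0.52,-0.5,0,0,0,0]
    - [-0.3,-0.25,0,0,0,0]
    - [0,0,0,0,0,0.9]
    - [0,0,0,0,0,0.9]
    - [0,0,0,0,0,0]

```text
time_s: 19.75
ee_pos: [0.4449, -0.0117, 0.1244]
eef_rot: [3.11, -0.442, 0.001]
wrist_force: [-0.5, -0.5, -4.2]
grip_width: 0.0445
grip_force: 57.1
```

Emit:
drive_tool:
  plan:
    - [0,0,0,0,0,0]

```text
time_s: 19.85
ee_pos: [0.4447, -0.0117, 0.1242]
eef_rot: [3.111, -0.437, 0.001]
wrist_force: [-0.8, -0.1, -3.2]
grip_width: 0.0444
grip_force: 57.1
```

```bash
python3 - <<'E'
from quad import *
s=manip.sense(); print(s['ee_pos'],s['eef_rot'],s['grip_width']); go(s,(.4448,-.0115),-.284,.0226)
E
```

```text
[ 0.44471159 -0.01174251  0.12422013] [ 3.11104649e+00 -4.36644979e-01  5.74617572e-04] 0.044419283146718724
shift [-0.    -0.006  2.541] turn z 0.051
```

Emit:
drive_tool:
  plan:
    - [0,0,0.4,0,0,0.05]
    - [0,0,0.8,0,0,0]
    - [0,0,0.6,0,0,0]
    - [0,0,0.2,0,0,0]
    - [0,0,0.1,0,0,0]

```text
time_s: 20.35
ee_pos: [0.4444, -0.0116, 0.0397]
eef_rot: [3.11, -0.446, -0.002]
wrist_force: [1.2, 1.1, -3.6]
grip_width: 0.0445
grip_force: 57.5
```

Emit:
drive_tool:
  plan:
    - [0,0,0,0,0,0]
    - [0,0,0,0,0,0]

```text
time_s: 20.55
ee_pos: [0.445, -0.0116, 0.0409]
eef_rot: [-3.11, 0.447, -0.002]
wrist_force: [0.0, 0.4, -4.3]
grip_width: 0.0447
grip_force: 57.5
```

```bash
python3 snap.py wa; python3 - <<'E'
from cork import *
im,s=load('wa'); print(s['ee_pos']); cv2.imwrite('pics/ca.png',im)
E
```

```text
20.55 [ 0.445  -0.0116  0.0409] [-3.11e+00  4.47e-01 -2.00e-03] 0.0447
[ 0.44503205 -0.01157777  0.04094919]
```

Emit:
drive_tool:
  plan:
    - [0,0,0.2,0,0,0]
    - [0,0,0.17,0,0,0]
    - [0,0,0,0,0,0]
    - [0,0,0,0,0,0]

```text
time_s: 21.0
ee_pos: [0.4442, -0.0114, 0.0251]
eef_rot: [3.109, -0.448, -0.001]
wrist_force: [0.3, 0.4, -3.5]
grip_width: 0.0446
grip_force: 57.5
```

Emit:
drive_tool:
  plan:
    - [0,0,0.04,0,0,0]
    - [0,0,0,0,0,0]

```text
time_s: 21.2
ee_pos: [0.4444, -0.0115, 0.0237]
eef_rot: [-3.109, 0.448, -0.0]
wrist_force: [-0.5, 0.9, -3.9]
grip_width: 0.0449
grip_force: 57.6
```

Emit:
drive_tool:
  plan:
    - [0,0,0.03,0,0,0]
    - [0,0,0,0,0,0]

```text
time_s: 21.4
ee_pos: [0.4445, -0.0115, 0.0226]
eef_rot: [-3.109, 0.448, -0.0]
wrist_force: [1.1, 0.8, -3.0]
grip_width: 0.0441
grip_force: 57.7
```

Emit:
drive_tool:
  plan:
    - [0,0,0.02,0,0,0]
    - [0,0,0,0,0,0]

```text
time_s: 21.6
ee_pos: [0.4445, -0.0115, 0.0225]
eef_rot: [3.109, -0.448, 0.0]
wrist_force: [-4.8, 0.3, 15.5]
grip_width: 0.0444
grip_force: 59.7
```

Emit:
drive_tool:
  plan:
    - [0,0,0.02,0,0,0]
    - [0,0,0,0,0,0]

```text
time_s: 21.8
ee_pos: [0.4445, -0.0115, 0.0224]
eef_rot: [3.109, -0.448, 0.001]
wrist_force: [-10.6, 1.3, 32.1]
grip_width: 0.0446
grip_force: 61.6
```

Emit:
drive_tool:
  plan:
    - [0,0,-0.03,0,0,0]
    - [0,0,0,0,0,0]
    - [0,0,0,0,0,0]
    - [0,0,0,0,0,0]
    - [0,0,0,0,0,0]
  fingers: 0.9

```text
time_s: 22.3
ee_pos: [0.4444, -0.0115, 0.022]
eef_rot: [3.109, -0.448, -0.0]
wrist_force: [0.2, 0.6, 0.5]
grip_width: 0.0769
grip_force: 0.0
```

Emit:
drive_tool:
  plan:
    - [0,0,-0.3,0,0,0]
    - [0,0,-1,0,0,0]
    - [0,0,-1,0,0,0]
    - [0,0,-1,0,0,0]
    - [0,0.2,-0.8,0,0,0]

```text
time_s: 22.8
ee_pos: [0.4423, -0.0188, 0.1892]
eef_rot: [-3.11, 0.447, -0.004]
wrist_force: [0.7, 0.4, -0.5]
grip_width: 0.0769
grip_force: 0.0
```

Emit:
drive_tool:
  plan:
    - [0,0,0,0,0,-0.9]
    - [0,0,0,0,0,-1]
    - [0,0,0,0,0,0]
    - [0,0,0,0,0,0]

```text
time_s: 23.2
ee_pos: [0.442, -0.0191, 0.1864]
eef_rot: [3.138, -0.155, 0.0]
wrist_force: [0.1, 0.0, -0.2]
grip_width: 0.0768
grip_force: 0.0
```

```bash
python3 snap.py wb; python3 - <<'E'
from quad import *
im,s=load('wb')
c=manip.camera_params('wrist')
# grey (low-saturation) stones in tray: find component nearest the projected tray
hsv=cv2.cvtColor(im,cv2.COLOR_BGR2HSV); m=((hsv[...,1]<75)&(hsv[...,2]>50)).astype(np.uint8)
m=cv2.morphologyEx(m,cv2.MORPH_OPEN,np.ones((3,3)))
l,lab,st,ce=cv2.connectedComponentsWithStats(m)
for i in range(1,l):
    if st[i,4]>800:
        ct=max(cv2.findContours((lab==i).astype(np.uint8),0,1)[0],key=cv2.contourArea)[:,0]
        print(st[i],*[rect(plane(*wray(ct,s),z)) for z in(.026,.030)])
go(s,(.57,-.1865),-.098,.16)
E
```

```text
23.2 [ 0.442  -0.0191  0.1864] [ 3.138 -0.155  0.   ] 0.0768
[ 455    0   66  106 5955] (array([ 0.57966669, -0.1783725 ]), 100.77493286132812, 62.97271728515625, np.float64(-0.11224864467936868)) (array([ 0.57874017, -0.17630379]), 99.4073257446289, 62.11809158325195, np.float64(-0.11224864467936868))
[  49   25   56   89 3089] (array([0.60806805, 0.18438324]), 82.71659851074219, 45.84095764160156, np.float64(0.23667822200010913)) (array([0.60675604, 0.18152885]), 81.59402465820312, 45.21883010864258, np.float64(0.2366783385134068))
[ 269  144   80  144 7793] (array([ 0.444013  , -0.01175232]), 116.52971649169922, 46.50070571899414, np.float64(-0.289310773966049)) (array([ 0.44492749, -0.01194482]), 114.94822692871094, 45.86962127685547, np.float64(-0.2893103744918859))
[ 494  190   21   96 1403] (array([ 0.40905206, -0.18743466]), 89.93304443359375, 16.401931762695312, np.float64(-0.023213310483621186)) (array([ 0.41044107, -0.18524292]), 88.7125244140625, 16.17933464050293, np.float64(-0.023213044167512464))
[173 295  41  56 824] (array([0.35791425, 0.10712679]), 71.82113647460938
[... 209 characters left out ...]
0947]), 71.2022705078125, 22.568880081176758, np.float64(0.33105049773086126)) (array([ 0.33677567, -0.12593369]), 70.23592376708984, 22.262590408325195, np.float64(0.33105049773086126))
[ 114  374   48   38 1320] (array([0.26672665, 0.19821222]), 55.41193771362305, 52.68877410888672, np.float64(-1.478514865546452)) (array([0.27004718, 0.19517015]), 54.65994644165039, 51.973716735839844, np.float64(-1.4785148572240736))
[468 374  36  37 985] (array([ 0.23026807, -0.19175143]), 52.72959518432617, 48.77103805541992, np.float64(-0.24210557785412234)) (array([ 0.23408347, -0.18950113]), 52.01397705078125, 48.10914611816406, np.float64(-0.24210584417023107))
shift [3.598 3.848 0.662] turn z -0.01
```

The medium stone measures (0.445, −0.012), yaw −0.289, so it is seated. Now the large stone.

Emit:
drive_tool:
  plan:
    - [0.72,0.77,0,0,0,0]
    - [0.72,0.77,0,0,0,0]
    - [0.72,0.77,0,0,0,0]
    - [0.72,0.77,0,0,0,0]
    - [0.72,0.77,0,0,0,0]

```text
time_s: 23.75
ee_pos: [0.5714, -0.1877, 0.1858]
eef_rot: [-3.137, 0.155, 0.001]
wrist_force: [0.7, 0.7, -0.1]
grip_width: 0.0769
grip_force: 0.0
```

Emit:
drive_tool:
  plan:
    - [0,0,0,0,0,0]
    - [0,0,0,0,0,0]

```text
time_s: 23.95
ee_pos: [0.5704, -0.1865, 0.1854]
eef_rot: [-3.137, 0.155, 0.002]
wrist_force: [-0.1, 0.6, 0.5]
grip_width: 0.077
grip_force: 0.0
```

```bash
python3 snap.py wc; python3 - <<'E'
from quad import *
im,s=load('wc')
hsv=cv2.cvtColor(im,cv2.COLOR_BGR2HSV); m=((hsv[...,1]<75)&(hsv[...,2]>50)).astype(np.uint8)
m=cv2.morphologyEx(m,cv2.MORPH_OPEN,np.ones((3,3)))
l,lab,st,ce=cv2.connectedComponentsWithStats(m)
for i in range(1,l):
    if st[i,4]>3000:
        ct=max(cv2.findContours((lab==i).astype(np.uint8),0,1)[0],key=cv2.contourArea)[:,0]
        r=rect(plane(*wray(ct,s),.0258)); print(st[i],r); go(s,r[0],r[3],.0175)
E
```

```text
23.95 [ 0.5704 -0.1865  0.1854] [-3.137e+00  1.550e-01  2.000e-03] 0.077
[  276    77    71   188 12998] (array([ 0.60889532, -0.18601132]), 153.0963134765625, 55.2706413269043, np.float64(-0.10033672459760723))
shift [ 0.962 -0.105  4.195] turn z 0.017
```

Emit:
drive_tool:
  plan:
    - [0.45,-0.05,0.4,0,0,0]
    - [0.5,0,1,0,0,0]
    - [0,0,1,0,0,0]
    - [0,0,0.9,0,0,0]
    - [0,0,0.5,0,0,0]

```text
time_s: 24.5
ee_pos: [0.6069, -0.1861, 0.0313]
eef_rot: [-3.137, 0.15, 0.006]
wrist_force: [-0.4, -0.3, 0.6]
grip_width: 0.0767
grip_force: 0.0
```

Emit:
drive_tool:
  plan:
    - [0,0,0.1,0,0,0]
    - [0,0,0,0,0,0]
    - [0,0,0,0,0,0]

```text
time_s: 24.8
ee_pos: [0.6094, -0.1878, 0.0318]
eef_rot: [3.137, -0.151, 0.003]
wrist_force: [0.8, -0.3, -0.2]
grip_width: 0.0772
grip_force: 0.0
```

Emit:
drive_tool:
  plan:
    - [0,-0.02,0.2,0,0,0]
    - [0,0,0.18,0,0,0]
    - [0,0,0,0,0,0]
    - [0,0,0,0,0,0]

```text
time_s: 25.2
ee_pos: [0.6087, -0.1871, 0.0147]
eef_rot: [-3.138, 0.151, 0.001]
wrist_force: [0.2, 0.0, 0.6]
grip_width: 0.0769
grip_force: 0.0
```

Emit:
drive_tool:
  plan:
    - [0,0,0,0,0,0]
    - [0,0,0,0,0,0]
    - [0,0,0,0,0,0]
    - [0,0,0,0,0,0]
    - [0,0,0,0,0,0]
  fingers: 0
  grip_force: 80

```text
time_s: 25.7
ee_pos: [0.6091, -0.1873, 0.0157]
eef_rot: [3.138, -0.151, 0.002]
wrist_force: [-1.4, 0.6, 6.7]
grip_width: 0.054
grip_force: 86.2
```

Emit:
drive_tool:
  plan:
    - [0,0,-0.1,0,0,0]
    - [0,0,-0.3,0,0,0]
    - [0,0,-0.8,0,0,0]
    - [0,0,-1,0,0,0]
    - [-0.2,-0.4,-0.8,0,0,0]

```text
time_s: 26.2
ee_pos: [0.6028, -0.1717, 0.1375]
eef_rot: [3.137, -0.153, 0.003]
wrist_force: [0.2, 1.1, -5.0]
grip_width: 0.054
grip_force: 86.6
```

Emit:
drive_tool:
  plan:
    - [-0.5,-0.9,0,0,0,0]
    - [-0.5,-0.95,0,0,0,0]
    - [-0.5,-0.95,0,0,0,0]
    - [-0.5,-0.95,0,0,0,0]
    - [-0.5,-0.95,0,0,0,0]

```text
time_s: 26.7
ee_pos: [0.5198, 0.0277, 0.1355]
eef_rot: [-3.138, 0.151, -0.0]
wrist_force: [1.1, 1.5, -5.2]
grip_width: 0.0536
grip_force: 86.6
```

Emit:
drive_tool:
  plan:
    - [-0.5,-0.95,0,0,0,0]
    - [-0.5,-0.95,0,0,0,0]
    - [-0.5,-0.95,0,0,0,0]
    - [-0.4,-0.7,0,0,0,0]
    - [-0.3,-0.5,0,0,0,0.5]

```text
time_s: 27.2
ee_pos: [0.4477, 0.1977, 0.1355]
eef_rot: [-3.133, 0.228, -0.0]
wrist_force: [0.7, -0.5, -4.4]
grip_width: 0.0537
grip_force: 86.6
```

Emit:
drive_tool:
  plan:
    - [0,0,0,0,0,0]
    - [0,0,0,0,0,0]

```text
time_s: 27.4
ee_pos: [0.4487, 0.1962, 0.1354]
eef_rot: [3.133, -0.227, 0.001]
wrist_force: [-0.2, -0.4, -4.6]
grip_width: 0.0539
grip_force: 86.6
```

```bash
python3 snap.py wd
```

```text
27.4 [0.4487 0.1962 0.1354] [ 3.133e+00 -2.270e-01  1.000e-03] 0.0539
```

View pics/wd.png

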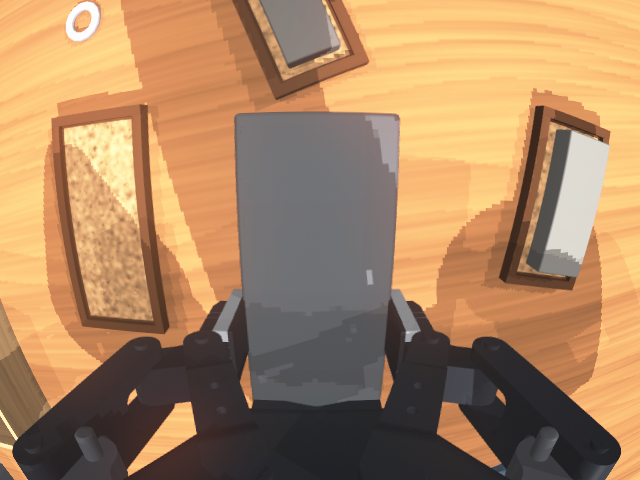

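The large tray is at the left, with rim-top inner corners at about (63,128), (138,118), (154,321) and (84,316), and outer corners at (52,119), (147,104), (168,333) and (82,326).

```bash
python3 - <<'E'
from quad import *
im,s=load('wd')
print(quad(s,[(63,128),(138,118),(154,321),(84,316)],.012)); print(quad(s,[(52,119),(147,104),(168,333),(82,326)],.013))
c,st=hole(im,(100,200)); print(st,rect(plane(*wray(c,s),.011)))
a,sa=load('w7'); c,st=hole(a,(85,240)); print(st,rect(plane(*wray(c,sa),.011)))
a,sa=load('w8')
go(s,(.479,.363),-.155,.0237)
E
```

```text
(array([0.4779, 0.3647]), np.float64(-0.184), np.float64(0.0729), np.float64(0.1666))
(array([0.4772, 0.3639]), np.float64(-0.154), np.float64(0.0925), np.float64(0.1859))
[     0      0    640    480 164687    175] (array([0.38201099, 0.0255025 ]), 1059.055908203125, 594.1663208007812, np.float64(1.1467770059382412))
[  48  156   80  169 8264  140] (array([0.47907175, 0.36039954]), 166.54110717773438, 74.81159973144531, np.float64(-0.1422110711555229))
shift [ 0.148 -4.236  2.791] turn z 0.105
```

Emit:
drive_tool:
  plan:
    - [0.04,-0.6,0,0,0,0]
    - [0.03,-1,0,0,0,0]
    - [0.03,-1,0,0,0,0]
    - [0.03,-1,0,0,0,0]
    - [0.0,-0.64,0,0,0,0.1]

```text
time_s: 27.95
ee_pos: [0.4796, 0.3645, 0.135]
eef_rot: [-3.131, 0.245, -0.001]
wrist_force: [-0.9, -0.3, -5.3]
grip_width: 0.0537
grip_force: 86.8
```

Emit:
drive_tool:
  plan:
    - [0,0,0.5,0,0,0]
    - [0,0,1,0,0,0]
    - [0,0,0.5,0,0,0]
    - [0,0,0.1,0,0,0]
    - [0,0,0,0,0,0]

```text
time_s: 28.45
ee_pos: [0.4792, 0.3624, 0.0509]
eef_rot: [3.131, -0.246, -0.001]
wrist_force: [0.3, -0.3, -5.3]
grip_width: 0.054
grip_force: 86.6
```

Emit:
drive_tool:
  plan:
    - [0,0,0,0,0,0]

```text
time_s: 28.55
ee_pos: [0.4797, 0.3631, 0.0523]
eef_rot: [-3.131, 0.246, -0.003]
wrist_force: [0.4, -0.0, -5.0]
grip_width: 0.0541
grip_force: 86.6
```

```bash
python3 - <<'E'
from quad import *
s=manip.sense(); print(s['ee_pos'],s['eef_rot']); go(s,(.4785,.3632),-.155,.0237)
E
```

```text
[0.47974854 0.36312191 0.05230713] [-3.13065761e+00  2.45830821e-01 -2.71827332e-03]
shift [-0.032  0.004  0.715] turn z -0.017
```

Emit:
drive_tool:
  plan:
    - [-0.03,0,0.3,0,0,0]
    - [0,0,0.25,0,0,0]
    - [0,0,0.08,0,0,0]
    - [0,0,0,0,0,0]
    - [0,0,0,0,0,0]

```text
time_s: 29.05
ee_pos: [0.4776, 0.3633, 0.0257]
eef_rot: [-3.132, 0.245, -0.0]
wrist_force: [-0.3, 0.0, -4.8]
grip_width: 0.0541
grip_force: 86.7
```

Emit:
drive_tool:
  plan:
    - [0,0,0.03,0,0,0]
    - [0,0,0,0,0,0]

```text
time_s: 29.25
ee_pos: [0.4776, 0.3633, 0.0246]
eef_rot: [-3.132, 0.245, -0.0]
wrist_force: [-0.3, 0.1, -4.6]
grip_width: 0.0539
grip_force: 86.7
```

Emit:
drive_tool:
  plan:
    - [0,0,0.02,0,0,0]
    - [0,0,0,0,0,0]

```text
time_s: 29.45
ee_pos: [0.4776, 0.3633, 0.0238]
eef_rot: [-3.132, 0.245, -0.0]
wrist_force: [-0.0, -0.5, -5.3]
grip_width: 0.0539
grip_force: 86.9
```

Emit:
drive_tool:
  plan:
    - [0,0,0.02,0,0,0]
    - [0,0,0,0,0,0]

```text
time_s: 29.65
ee_pos: [0.4776, 0.3633, 0.0237]
eef_rot: [-3.132, 0.245, -0.0]
wrist_force: [-2.9, -2.0, 4.6]
grip_width: 0.0539
grip_force: 88.0
```

Emit:
drive_tool:
  plan:
    - [0,0,0.01,0,0,0]
    - [0,0,0,0,0,0]

```text
time_s: 29.85
ee_pos: [0.4776, 0.3633, 0.0237]
eef_rot: [-3.132, 0.245, -0.0]
wrist_force: [-3.9, -3.5, 9.8]
grip_width: 0.0542
grip_force: 88.6
```

Contact at the expected height. Releasing now.

Emit:
drive_tool:
  plan:
    - [0,0,-0.01,0,0,0]
    - [0,0,0,0,0,0]
    - [0,0,0,0,0,0]
    - [0,0,0,0,0,0]
    - [0,0,0,0,0,0]
  fingers: 1

```text
time_s: 30.35
ee_pos: [0.4775, 0.3632, 0.0228]
eef_rot: [-3.132, 0.245, 0.0]
wrist_force: [0.1, -0.7, 0.8]
grip_width: 0.0854
grip_force: 0.0
```

Emit:
drive_tool:
  plan:
    - [0,0,-0.3,0,0,0]
    - [0,0,-0.8,0,0,0]
    - [0,0,-1,0,0,0]
    - [0,0,-1,0,0,0]
    - [0,0,-1,0,0,0]

```text
time_s: 30.85
ee_pos: [0.4773, 0.3631, 0.1895]
eef_rot: [-3.132, 0.245, -0.001]
wrist_force: [1.1, 0.9, 0.2]
grip_width: 0.0852
grip_force: 0.0
```

Emit:
drive_tool:
  plan:
    - [-0.5,0.5,0,0,0,0]
    - [0,0,0,0,0,0]
    - [0,0,0,0,0,0]

```text
time_s: 31.15
ee_pos: [0.4546, 0.3466, 0.1876]
eef_rot: [-3.132, 0.245, -0.001]
wrist_force: [0.6, -0.8, 0.0]
grip_width: 0.0852
grip_force: 0.0
```

```bash
python3 snap.py we; python3 - <<'E'
from quad import *
im,s=load('we')
cv2.imwrite('pics/topE.png',manip.snapshot('top')[:,:,::-1])
def grey(im,rays,zs,big):
    hsv=cv2.cvtColor(im,cv2.COLOR_BGR2HSV); m=((hsv[...,1]<90)&(hsv[...,2]>45)).astype(np.uint8)
    m=cv2.morphologyEx(m,cv2.MORPH_OPEN,np.ones((3,3)))
    l,lab,st,ce=cv2.connectedComponentsWithStats(m)
    for i in range(1,l):
        if st[i,4]>big:
            ct=max(cv2.findContours((lab==i).astype(np.uint8),0,1)[0],key=cv2.contourArea)[:,0]
            r=rect(plane(*rays(ct),zs)); 
            if 60<r[1]<170 and r[2]>30: print(st[i],[np.round(x,4) for x in r])
grey(im,lambda c:wray(c,s),.034,1500); print('top'); t=cv2.imread('pics/topE.png'); grey(t,lambda c:ray('top',c),.03,400)
c,st=hole(im,(0,0),1)
E
```

```text
31.15 [0.4546 0.3466 0.1876] [-3.132e+00  2.450e-01 -1.000e-03] 0.0852
[ 436    0   71   68 3002] [array([0.5979, 0.1956]), np.float64(61.1623), np.float64(43.6506), np.float64(0.2389)]
[  255    99    72   189 13207] [array([0.4776, 0.3631]), np.float64(153.7446), np.float64(55.6757), np.float64(-0.1557)]
[ 611  128   29  109 2077] [array([0.4474, 0.0265]), np.float64(117.9648), np.float64(49.5653), np.float64(0.0427)]
[ 358  368   98   80 2026] [array([0.2267, 0.2746]), np.float64(134.0585), np.float64(51.8623), np.float64(-0.8467)]
[ 210  428  147   22 1551] [array([0.2227, 0.4223]), np.float64(164.4538), np.float64(35.3771), np.float64(1.4819)]
top
[ 353   77   65   64 3280] [array([ 0.8425, -0.1216]), np.float64(142.2614), np.float64(135.763), np.float64(-0.034)]
[   0   80   56   68 2690] [array([0.8597, 0.6451]), np.float64(162.2949), np.float64(118.113), np.float64(0.0943)]
[227 200  26  42 752] [array([0.6089, 0.1863]), np.float64(83.6692), np.float64(39.1307), np.float64(0.2488)]
[ 130  248   43   80 1910] [array([0.4778, 0.3604]), np.float64(155.5048), np.float64(64.4594), np.float64(-0.1497)]
[ 322  268   36   62 1414] [array([ 0.4456, -0.0131]), np.float64(116.2861), np.float64(48.2976), np.float64(-0.2742)]
```

The large stone measures (0.478, 0.363) at the seated height. All pieces are in place and the arm is clear, so I'm handing in.

```bash
python3 -c "
from bench import manip
print(manip.hand_in())"
```

```text
the job is handed in; nothing more can be done
None
```

The job is handed in, with no verdict returned: the stamp stood centred in its dish when last viewed, each stone measured within about 3 mm of its tray centre and lined up with it, and the bottle was still upright when last in view, about 32 s into the 128 s allowed.

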